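# Pack the autosampler's setting gauges into their foam-lined case

## Task

The setting gauges used on the autosampler lie about on the bench. Take the spanner off the foam and lay it flat on the bench outside the case, press every gauge that is here down into the cutout of its own shape until it is fully home, then fit the lid and press it down until both catches snap over it. Do not shift the bottles or the roll of tape.

Things in the scene. Friction and masses are not known exactly. Their poses are not given: they have to be found in the camera images.
- case: open plastic case fixed on the bench, 280 (its x) x 200 (its y) x 50 mm high, walls 5 mm, rim all round. Origin: centre of its underside; z up, x along its long side. The foam insert in it (270 x 190 mm) has its dark face 30 mm above the bench, 20 mm below the rim, with five flat-bottomed cutouts 18 mm deep: each a gauge's outline, 2 mm clearance a side, with a thumb scoop at one side
- square_mid (a point): square gauge (an L): aluminium, 20 mm high, limbs 20 mm wide; lies right way up. This point: middle of its main limb, half-way up. Main limb 100 mm along its y (+-50); the other limb leaves the main limb's -y end toward -x and ends 50 mm from this point's y axis (it covers x -50 to -10, y -50 to -30). Centre of mass 8 mm to -x, 11 mm to -y of this point; about 0.15 kg
- tee_mid (a point): tee gauge (a T): aluminium, 20 mm high, limbs 20 mm wide; lies right way up. This point: middle of its main limb, half-way up. Main limb (crossbar) 76 mm along its x (+-38); the stem leaves its middle toward -y and ends at y = -70 mm. Centre of mass 18 mm to -y of this point, in the stem; about 0.15 kg
- fork_mid (a point): fork gauge (a U): aluminium, 20 mm high, limbs 20 mm wide; lies right way up. This point: middle of its main limb, half-way up. Main limb (back) 70 mm along its x (+-35); two prongs 16 mm wide at its ends point to -y and end at y = -55 mm, the gap between them is 38 mm. Centre of mass 17 mm to -y of this point; about 0.15 kg
- long_bar_mid (a point): long straight bar, 130 x 20 x 20 mm: aluminium, 20 mm high, limbs 20 mm wide; lies right way up. This point: middle of its main limb, half-way up. Length along its x. About 0.14 kg; the same either way round
- short_bar_mid (a point): short straight bar, 80 x 20 x 20 mm: aluminium, 20 mm high, limbs 20 mm wide; lies right way up. This point: middle of its main limb, half-way up. Length along its x. About 0.09 kg; the same either way round
- square_nest (a point): L-shaped cutout: where the square's point is when fully home (top 2 mm above the foam). Axes parallel to the case's; the gauge's must be too, the same way round. The foam bulges in at the limbs' ends: a gauge just set in sticks about 11 mm high; about 10 N straight down on the middle of its main limb pushes it home, where it stays; if an end still stands high, press there too
- tee_nest (a point): T-shaped cutout: where the tee's point is when fully home (top 2 mm above the foam). Axes parallel to the case's; the gauge's must be too, the same way round. The foam bulges in at the limbs' ends: a gauge just set in sticks about 11 mm high; about 10 N straight down on its stem 24 mm from its point pushes it home, where it stays; if an end still stands high, press there too
- fork_nest (a point): U-shaped cutout: where the fork's point is when fully home (top 2 mm above the foam). Axes parallel to the case's; the gauge's must be too, the same way round. The foam bulges in at the limbs' ends: a gauge just set in sticks about 11 mm high; about 10 N straight down on the middle of its back, prong side pushes it home, where it stays; if an end still stands high, press there too
- long_bar_nest (a point): long straight cutout: where the long bar's point is when fully home (top 2 mm above the foam). Axes parallel to the case's; the gauge's must be too. The foam bulges in at the limbs' ends: a gauge just set in sticks about 11 mm high; about 10 N straight down on its middle pushes it home, where it stays; if an end still stands high, press there too
- short_bar_nest (a point): short straight cutout: where the short bar's point is when fully home (top 2 mm above the foam). Axes parallel to the case's; the gauge's must be too. The foam bulges in at the limbs' ends: a gauge just set in sticks about 11 mm high; about 10 N straight down on its middle pushes it home, where it stays; if an end still stands high, press there too
- lid_base (a point): the case's loose lid: flat plastic plate 266 x 186 mm, 10 mm thick at the edge including a 4 mm skirt under it, with a bridge handle on top; 0.28 kg; it lies skirt down on the bench. This point: centre of its underside; x along its long side, z up. Same either way round. 2 mm clearance a side inside the case's rim
- lid_handle (a point): middle of the lid's handle bar, 33 mm above the lid's underside: bar 100 mm along the lid's x, 14 mm wide, 12 mm high (27 to 39 mm above the underside), clear beneath but for its two end posts
- lid_seat (a point): centre of the foam's face, where the lid's underside point lies when fully home. In the middle of each short wall a sprung catch stands 1 mm above the rim, its sloped nose reaching 4.5 mm inward. The lid first rests on these noses, about 12 mm high; about 10 N straight down on the handle pushes it past them and they snap over its edge
- spanner_mid (a point): steel open-ended spanner left lying on the foam, 144 mm along its y, 24 mm wide, 5 mm thick; this point is its middle, half-way up. Free bench lies to the right of the case among the gauges; the keyboard and the mouse take up the bench beyond x = 0.66 m, so keep short of that
- tape_roll: roll of masking tape lying flat on the bench, 66 mm across, 19 mm high; origin: centre of its underside
- std_bottle: white reagent bottle with blue cap, 49 mm across, 85 mm high, standing; origin: centre of its underside
- std_bottle_b: white reagent bottle with white cap, 45 mm across, 80 mm high, standing; origin: centre of its underside
Mind the look-alikes: they are no part of the job. What is shaped like the part that bears short_bar_mid but brown, pink or red is not meant.

How it is judged:
By the outcome, as a careful person would: the job done as asked, in the order asked, and still so for the second after the job is handed in, with the robot touching nothing.
Of square, tee, fork, long_bar, short_bar only 3 to 5 are there at a start; the rules pass over those that are not, and their reading is None.
At some moment in a run one of square, tee, fork, long_bar, short_bar may be knocked a few centimetres aside while the robot is not near it.
Once in a run the grip may slacken for a moment while it holds something.
It also fails if it takes over 210 s, if anything falls off the work surface, if the arm or the gripper's body presses on something with over 40 N, if the wrist force passes 120 N, or if a joint passes its speed limit or range.

## Robot

A 6-joint arm with a two-finger parallel gripper is mounted at the origin on a cart in front of the work surface, level with it; the furniture and walls round the work are solid. World frame = base frame: x ahead of the robot, y to its left, z up, the work surface at z = 0. Lengths are in mm, angles in rad, forces in N, time in s.
With the tool pointing down it reaches from about 250 to 775 mm from the base axis. Payload 4 kg.
Tool frame: the origin (TCP) lies at the very end of the fingers, on their centre line; the grasp point (between the pads) lies 19 mm behind it (ctrl.tcp_to_grasp is the distance from the TCP to the grasp point, in mm); z points along the fingers, y is the line along which they close (so a half turn about z gives the same grasp; the last joint's range is limited). The gripper opens to 94 mm and grips with 3 to 60 N. Pads are 16 mm wide; open, the fingers measure 119 mm over their backs; the gripper's body (75 mm by 177 mm) begins 78 mm behind the grasp point.
Start: joints at [1.193, 0.087, 1.371, -0, 1.684, -0.103], TCP at [149.254, 529.38, 205.506] pointing down, gripper open.
Joint ranges: [-3.1, 3.1], [-0.76, 2.03], [0.27, 2.55], [-1.08, 4.22], [0.17, 2.65], [-2.57, 2.57]. Speed limits (rad/s): [2.79, 2.79, 3.14, 3.14, 3.14, 3.14].

## Interface

Orientations are given as a 3x3 rotation matrix whose columns are the frame's x, y, z axes.
In Python, from rig import telemetry, optics, ticket, ctrl gives the robot as it stands.
- The arm moves only by the shell command python3 -m jog 'ROWS' [OPENING] [FORCE]. ROWS is a JSON object of lists of equal length, an entry for each row: "delta_pos": the shift along the tool's x, y, z in mm, a list of three; "turn": the turn about the tool's z in rad. In form: {"delta_pos": [[tx, ty, tz], ...], "turn": [turn, ...]}. A call has 1 to 20 rows; each row is the pose to reach, as a shift and turn from the pose commanded when the call began, along the tool's axes at that moment; what a row does not reach only later rows make up. A row lasts 1/8 s, in which the tool goes at most 62.5 mm and 10.7 degrees, less where a joint would pass 70% of its speed; a pose out of reach is approached as far as the arm can. A call with a gripper value outside its range is refused whole. OPENING is the closure, from 0 (fully open) to 1 (shut), set as the call begins (- or left out, the last holds). The fingers move at their own pace and stop on an object; FORCE is the grip in N (left out, the last holds). Time passes only in rows, so rows that repeat a pose let the fingers close. It gives the time, the measured TCP pose, the force, the opening and the grip force at its end, in the units of the state.
- telemetry.sense(): the state, without advancing time (a new reading comes with each control period).
- optics.grab_frame(name): name is "side" or "top" or "wrist"; returns a dict with "img" (420x560x3 uint8, blue, green, red), "range_z" (420x560 float32, mm along the optical axis (not along the pixel's ray), 0 where there is no reading), "K" (3x3 intrinsics, pixels), "dist" ([k1, k2, p1, p2, k3] as OpenCV has them; the pictures are not rectified), "world_to_cam" (4x4, takes a point from world to camera coordinates). Camera axes: x right, y down, z forward; pixel columns grow to the right and rows downward; lengths in mm; the calibration is good to about 2 mm. A picture is of the moment at which its call begins.
- ticket.close_job(): hands the job in; it is judged then, once.
The state is a dict: "clock": time; "joints": joint angles; "dq": joint speeds; "joint_torque": joint torques, N m; "tcp_pos": TCP position; "orientation": TCP orientation; "wrist_force": force on the tool from outside, world axes, zero at the start; "ft_torque": the same for the moment, N m; "finger_gap": finger opening in mm; "grasp_force": force on a finger pad.
Only numpy, scipy, OpenCV 4.12 (cv2) and the standard library are available. Lean on these libraries where they do the work, as an engineer would, in place of code of your own. Each camera call takes 0.05 s, during which the arm holds its last target. There are 200 camera calls.

## Working session

There is one attempt and no reset: what is moved stays moved. The work goes in short steps, Python scripts to look and compute and a shell command to move; the robot and the scene stay as the last step left them, time stands still between calls to the robot, and variables do not carry over. Pictures are saved under pics/ and viewed, at most 14 in all, crops included, and the job is handed in when it is done.

```bash
ls; mkdir -p pics
python3 - <<'E'
from rig import telemetry, optics
import cv2,numpy as np
s=telemetry.sense(); print(s)
for n in ("top","side"):
    f=optics.grab_frame(n); cv2.imwrite(f"pics/{n}0.png",f["img"]); np.savez(f"{n}0.npz",**f)
    print(n,f["K"],f["dist"],f["world_to_cam"])
E
```

```text
pics
{'clock': 0.0, 'joints': array([ 1.19290423e+00,  8.79245574e-02,  1.37222739e+00, -1.87062874e-05,
        1.68358663e+00, -1.03105331e-01]), 'dq': array([ 0.00071768, -0.00037229,  0.00145711,  0.00047914, -0.00112261,
       -0.00038135]), 'joint_torque': array([ 7.59980994e-04, -3.40200770e+01, -3.02417922e+01,  7.18299346e-02,
        3.33333551e-02, -1.65142906e-04]), 'tcp_pos': array([149.05124745, 528.85738081, 204.33444097]), 'orientation': array([[-9.62482435e-01,  2.71342887e-01, -7.74488361e-04],
       [ 2.71343917e-01,  9.62480375e-01, -2.00137440e-03],
       [ 2.02371139e-04, -2.13644042e-03, -9.99997697e-01]]), 'wrist_force': array([ 0.45485648, -0.47576946,  1.12232318]), 'ft_torque': array([ 0.04545114,  0.05966445, -0.01615734]), 'grasp_force': 0.0, 'finger_gap': 94.03065279530703}
top [[394.36253902   0.         282.27606476]
 [  0.         394.36253902 212.31099781]
 [  0.           0.           1.        ]] [-0.04287132  0.          0.          0.          0.        ] [[ 1.96504074e-02 -9.99802769e-01 -2.87843672e-03 -1.37344847e+02]
 [-9.95623365e-01 -1.93050055e-02 -9.14408687e-02  5.36173622e+02]
 [ 9.13672655e-02  4.66268917e-03 -9.95806348e-01  1.43912567e+03]
 [ 0.00000000e+00  0.00000000e+00  0.00000000e+00  1.00000000e+00]]
side [[437.42630922   0.         281.92022451]
 [  0.         437.42630922 214.56997907]
 [  0.           0.           1.        ]] [-0.08730612  0.          0.          0.          0.        ] [[ 9.81499118e-01 -1.90433208e-01 -1.98664388e-02 -5.25759874e+02]
 [-8.65264787e-02 -3.48599523e-01 -9.33269276e-01  5.92170904e+01]
 [ 1.70800031e-01  9.17721944e-01 -3.58627639e-01  1.40079196e+03]
 [ 0.00000000e+00  0.00000000e+00  0.00000000e+00  1.00000000e+00]]
```

View pics/top0.png

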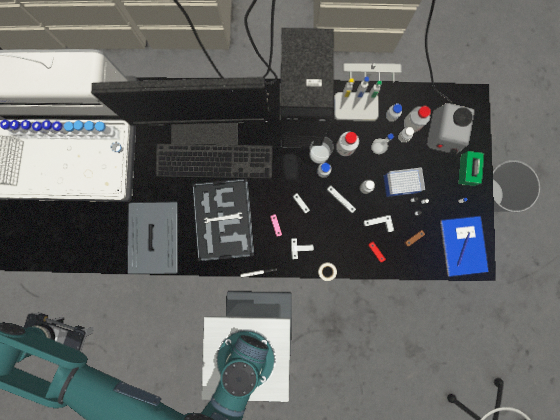

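View pics/side0.png

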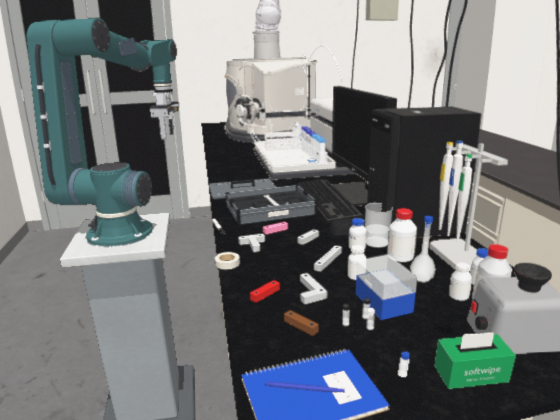

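The top view shows the case around (223,220) with the spanner on its foam at (222,217), and the lid at (152,237). The white gauges are a short bar (301,203), a long bar (341,199), an L (380,223) and a T (301,247). I see no fork. The short-bar look-alikes are pink (276,225), red (377,251) and brown (414,238), and only the white/aluminium one at (301,203) fits.

```bash
cat > h.py <<'E'
import numpy as np,cv2
from rig import telemetry, optics
def grab(n,save=None):
    f=optics.grab_frame(n)
    if save: cv2.imwrite(f"pics/{save}.png",f["img"]); np.savez(f"{save}.npz",**f)
    return f
def plane(f,uv,z):
    "pixels -> world points on plane z"
    n=cv2.undistortPoints(np.float64(uv).reshape(-1,1,2),f["K"],f["dist"]).reshape(-1,2)
    W=f["world_to_cam"];R=W[:3,:3];c=-R.T@W[:3,3]
    d=np.c_[n,np.ones(len(n))]@R
    return c+d*((z-c[2])/d[:,2])[:,None]
def cloud(f):
    "world point for every pixel from range"
    h,w=f["range_z"].shape;u,v=np.meshgrid(np.arange(w),np.arange(h))
    n=cv2.undistortPoints(np.float64(np.c_[u.ravel(),v.ravel()]).reshape(-1,1,2),f["K"],f["dist"]).reshape(-1,2)
    W=f["world_to_cam"];R=W[:3,:3]
    p=np.c_[n,np.ones(len(n))]*f["range_z"].reshape(-1,1)
    return ((p-W[:3,3])@R).reshape(h,w,3)
def proj(f,P):
    W=f["world_to_cam"]
    return cv2.projectPoints(np.float64(P).reshape(-1,1,3),cv2.Rodrigues(W[:3,:3])[0],W[:3,3],f["K"],f["dist"])[0].reshape(-1,2)
def st():
    s=telemetry.sense();R=s["orientation"]
    print("t",round(s["clock"],2),"tcp",s["tcp_pos"].round(1),"yaw_y",np.degrees(np.arctan2(R[1,1],R[0,1])).round(1),"j6",s["joints"][5].round(2),"F",s["wrist_force"].round(1),"gap",round(s["finger_gap"],1),"g",round(s["grasp_force"],1))
    return s
E
python3 - <<'E'
from h import *
f=dict(np.load("top0.npz"))
cv2.imwrite("pics/crop0.png",cv2.resize(f["img"][170:285,120:440],(800,288),interpolation=cv2.INTER_CUBIC))
def rects(m,z,name):
    for c in cv2.findContours(m.astype(np.uint8),cv2.RETR_EXTERNAL,cv2.CHAIN_APPROX_NONE)[0]:
        if cv2.contourArea(c)<40: continue
        (u,v),(w,h),a=cv2.minAreaRect(plane(f,c.reshape(-1,2),z)[:,:2].astype(np.float32))
        print(name,cv2.boundingRect(c),"world",round(u),round(v),"size",round(w),round(h),"ang",round(a,1))
m=(f["img"].min(2)>150); m[:175]=0; m[282:]=0; m[:,:190]=0
rects(m,20,"white")
m=(np.abs(f["img"].astype(int)-np.array([112,108,105])).max(2)<35); m[:195]=0;m[282:]=0;m[:,:120]=0;m[:,190:]=0
rects(m,10,"lid")
P=plane(f,[[195,184],[248,179],[253,257],[198,262],[223,220]],50);print(P.round())
E
```

```text
white (241, 271, 23, 6) world 312 -20 size 10 83 ang 11.4
white (319, 263, 18, 18) world 324 -297 size 62 63 ang 1.0
white (292, 239, 22, 20) world 406 -204 size 70 78 ang 1.0
white (233, 233, 14, 16) world 437 24 size 67 31 ang 41.4
white (456, 226, 20, 13) world 478 -812 size 42 70 ang 6.6
white (364, 216, 30, 16) world 497 -486 size 58 102 ang 12.3
white (272, 215, 9, 21) world 491 -104 size 77 17 ang 18.3
white (204, 213, 39, 10) world 511 93 size 26 141 ang 10.0
white (294, 194, 16, 19) world 576 -195 size 79 18 ang 37.6
white (328, 186, 28, 27) world 594 -346 size 127 19 ang 45.6
white (364, 181, 11, 11) world 645 -450 size 38 38 ang 90.0
white (493, 180, 9, 24) world 634 -938 size 31 87 ang 88.1
white (390, 175, 35, 19) world 655 -594 size 68 128 ang 1.2
lid (120, 202, 70, 80) world 422 347 size 295 260 ang 1.4
[[635. 196.  50.]
 [657.   1.  50.]
 [372. -24.  50.]
 [350. 174.  50.]
 [504.  88.  50.]]
```

View pics/crop0.png

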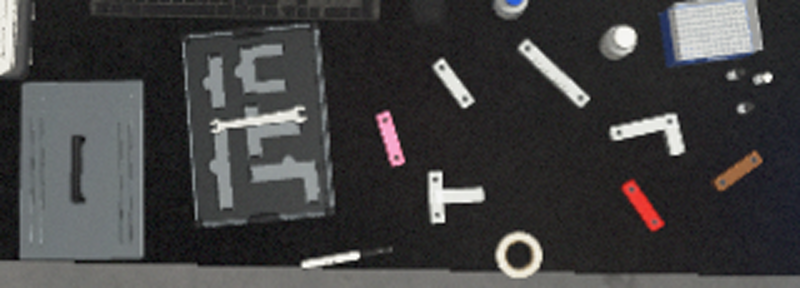

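```bash
python3 -m jog '{"delta_pos":[[-456,-328,-180],[-456,-328,-180],[-456,-328,-180],[-456,-328,-180],[-456,-328,-180],[-456,-328,-180],[-456,-328,-180],[-456,-328,-180],[-456,-328,-180],[-456,-328,-180],[-456,-328,-180],[-456,-328,-180],[-456,-328,-180],[-456,-328,-180]],"turn":[1.12,1.12,1.12,1.12,1.12,1.12,1.12,1.12,1.12,1.12,1.12,1.12,1.12,1.12]}' 0
python3 - <<'E'
from h import *
s=st(); f=grab("wrist","w0")
W=f["world_to_cam"];print("cam",(-W[:3,:3].T@W[:3,3]).round(),W[2,:3].round(2))
E
```

```text
clock: 1.85
tcp_pos: [498.5, 90.8, 385.5]
orientation: [[-0.177, 0.984, 0.0], [0.984, 0.177, 0.0], [0.0, 0.0, -1.0]]
wrist_force: [-0.0, 0.1, -0.2]
finger_gap: 94.1
grasp_force: 0.0
t 1.85 tcp [498.5  90.8 385.5] yaw_y 10.2 j6 -0.11 F [-0.   0.1 -0.2] gap 94.1 g 0.0
cam [487. 156. 565.] [ 0.04 -0.23 -0.97]
```

View pics/w0.png

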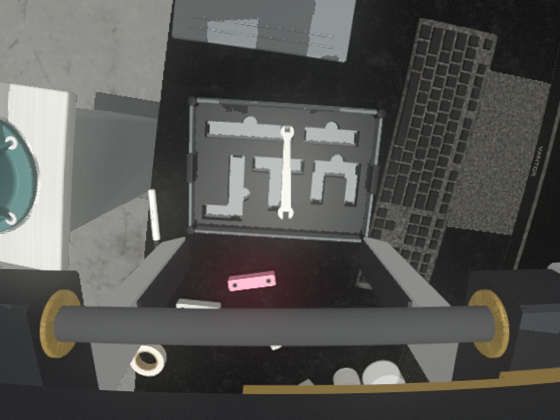

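The wrist view has +x to the right and +y up. Cutouts: long bar (250,130), short bar (330,135), L (230,190), T (275,180), U (335,180), with the spanner over them at (287,172). The fork cutout stays empty, since there is no fork in the scene.

Run:
```python
from h import *
f=dict(np.load("w0.npz")); C=cloud(f); z=C[...,2]
print("noise foam",z[200:230,260:275].std(),np.median(z[215:228,255:275]), "floor",np.median(z[126:134,215:235]),"rim")
for n,(u,v) in dict(foam=(220,150),rim=(300,102),sp=(287,170),bench=(330,270)).items():
    print(n,z[v-2:v+3,u-2:u+3].round(0).mean(), z[v-2:v+3,u-2:u+3].std())
roi=np.zeros(z.shape,bool);roi[85:245,180:395]=1
# rim
m=(z>44)&(z<60)&roi
(a,b),(w,h),an=cv2.minAreaRect(C[m][:,:2].astype(np.float32));print("rim",a,b,w,h,an, m.sum(), np.median(z[m]))
m=((z>33)&(z<44)&roi);m=cv2.morphologyEx(m.astype(np.uint8),cv2.MORPH_OPEN,np.ones((3,3)))
for c in cv2.findContours(m,0,1)[0]:
    if cv2.contourArea(c)>200: print("sp",cv2.boundingRect(c),cv2.minAreaRect(C[c[:,0,1],c[:,0,0],:2].astype(np.float32)))
g=f["img"].mean(2)
print("gray foam",g[215:228,255:270].mean(),"floor",g[126:134,215:235].mean(),"spanner",g[160:180,285:289].mean())
vis=np.clip((z+5)*4,0,255).astype(np.uint8)[80:250,175:400]
cv2.imwrite("pics/z0.png",np.vstack([cv2.resize(vis,(675,300)),cv2.resize(f["img"][80:250,175:400,1],(675,300))]))
```

```text
noise foam 25.91147653667679 29.7259656834323 floor 11.793021142640079 rim
foam 29.92 1.1982349447953222
rim 7.36 15.352267892861361
sp 34.64 0.8764897370457378
bench 0.32 0.915069927459764
rim 511.13433837890625 95.29029846191406 286.4927062988281 204.43833923339844 6.5850982666015625 2748 49.469487987792306
sp (279, 143, 15, 74) ((519.6593017578125, 82.92546081542969), (21.978191375732422, 113.07286071777344), 10.547804832458496)
gray foam 108.69572649572649 floor 179.98125 spanner 244.65
```

View pics/z0.png

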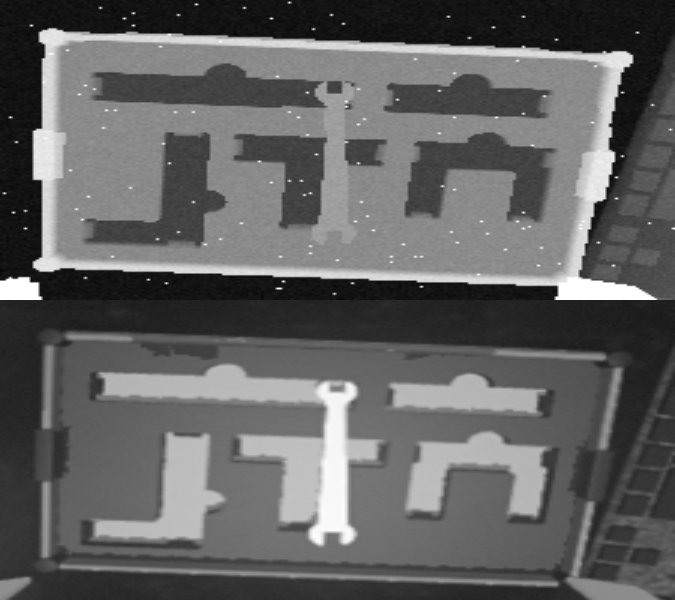

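```bash
cat >> h.py <<'E'
def tool(target,yaw_y=None,s=None):
    "shift in tool axes (mm) + turn (rad) to bring TCP to target, fingers' y axis at yaw_y deg"
    s=s or telemetry.sense();R=s["orientation"];d=R.T@(np.float64(target)-s["tcp_pos"])
    t=0
    if yaw_y is not None:
        cur=np.degrees(np.arctan2(R[1,1],R[0,1]));t=-((yaw_y-cur+90)%180-90)
        j=s["joints"];j6=np.arctan2(target[1],target[0])-np.radians(cur-t)
        print("  est j6",round((j6+np.pi)%(2*np.pi)-np.pi,2))
    print("  delta",d.round(1),"turn",round(np.radians(t),3))
E
python3 - <<'E'
from h import *
f=dict(np.load("w0.npz"))
g=(f["img"].min(2)>215).astype(np.uint8);g[:,:260]=0;g[:,315:]=0;g[:115]=0;g[225:]=0
c=max(cv2.findContours(g,0,1)[0],key=cv2.contourArea)
r=cv2.minAreaRect(plane(f,c[:,0],35)[:,:2].astype(np.float32));print(r)
x,y=r[0]
tool((x,y,33),r[2] if r[2]<45 else r[2]-90)
E
```

```text
((517.0750732421875, 93.6016616821289), (20.400856018066406, 138.16580200195312), 10.36545467376709)
  est j6 -0.0
  delta [ -0.5  18.7 352.6] turn -0.003
```

```bash
python3 -m jog '{"delta_pos":[[0,18.7,60],[0,18.7,120],[0,18.7,180],[0,18.7,240],[0,18.7,300],[0,18.7,325],[0,18.7,340],[0,18.7,348],[0,18.7,353],[0,18.7,354],[0,18.7,354]],"turn":[0,0,0,0,0,0,0,0,0,0,0]}' 0.55 20
python3 -m jog '{"delta_pos":[[0,0,0],[0,0,0],[0,0,0],[0,0,0],[0,0,0],[0,0,0]],"turn":[0,0,0,0,0,0]}' 1 25
```

```text
clock: 3.28
tcp_pos: [518.2, 93.3, 32.3]
orientation: [[-0.175, 0.985, 0.002], [0.985, 0.175, 0.0], [-0.0, 0.002, -1.0]]
wrist_force: [-0.4, 0.1, -0.4]
finger_gap: 42.2
grasp_force: 0.0
clock: 4.03
tcp_pos: [517.7, 93.2, 31.8]
orientation: [[-0.175, 0.985, 0.0], [0.985, 0.175, 0.0], [0.0, 0.0, -1.0]]
wrist_force: [-0.5, 0.1, 3.3]
finger_gap: 23.1
grasp_force: 25.0
```

```bash
python3 -m jog '{"delta_pos":[[0,0,-15],[0,0,-40],[0,0,-80],[0,0,-100],[0,0,-100]],"turn":[0,0,0,0,0]}' 1 40
python3 - <<'E'
from h import *
s=st(); f=grab("wrist","w1"); tool((440,-345,60),8)
E
```

```text
clock: 4.65
tcp_pos: [519.1, 93.4, 134.2]
orientation: [[-0.175, 0.985, 0.005], [0.985, 0.175, 0.001], [-0.0, 0.005, -1.0]]
wrist_force: [0.2, -0.8, -0.3]
finger_gap: 23.0
grasp_force: 40.0
t 4.65 tcp [519.1  93.4 134.2] yaw_y 10.1 j6 -0.11 F [ 0.2 -0.8 -0.3] gap 23.0 g 40.0
  est j6 -0.8
  delta [-417.8 -153.7   72. ] turn 0.036
```

View pics/w1.png

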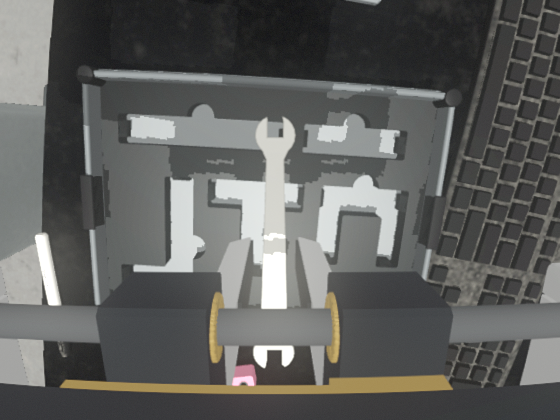

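The spanner is in the grip, from (275,120) to (275,365) and clear of the foam. Next I carry it to free bench.

```bash
python3 -m jog '{"delta_pos":[[-50,-19,0],[-104,-38,0],[-208,-76,0],[-312,-115,0],[-418,-153,0],[-418,-153,0],[-418,-153,0],[-418,-153,0],[-418,-153,0],[-418,-153,0],[-418,-153,40],[-418,-153,90],[-418,-153,118],[-418,-153,126],[-418,-153,129],[-418,-153,131],[-418,-153,131]],"turn":[0.04,0.04,0.04,0.04,0.04,0.04,0.04,0.04,0.04,0.04,0.04,0.04,0.04,0.04,0.04,0.04,0.04]}' 1 40
```

```text
clock: 6.82
tcp_pos: [441.0, -345.6, 1.8]
orientation: [[-0.136, 0.991, 0.002], [0.991, 0.136, -0.001], [-0.002, 0.002, -1.0]]
wrist_force: [-0.0, -0.7, 0.9]
finger_gap: 22.6
grasp_force: 40.0
```

```bash
python3 -m jog '{"delta_pos":[[0,0,0],[0,0,0],[0,0,0],[0,0,-10],[0,0,-60],[0,0,-120],[0,0,-180],[0,0,-240],[0,0,-300],[0,0,-380],[0,0,-380],[0,0,-380]],"turn":[0,0,0,0,0,0,0,0,0,0,0,0]}' 0.5 20
python3 - <<'E'
from h import *
s=st(); f=grab("wrist","w2");
E
```

```text
clock: 8.32
tcp_pos: [440.3, -345.4, 383.3]
orientation: [[-0.136, 0.991, 0.004], [0.991, 0.136, -0.004], [-0.004, 0.003, -1.0]]
wrist_force: [-0.0, 0.0, -0.4]
finger_gap: 47.4
grasp_force: 0.0
t 8.32 tcp [ 440.3 -345.4  383.3] yaw_y 7.8 j6 -0.9 F [-0.   0.  -0.4] gap 47.4 g 0.0
```

View pics/w2.png

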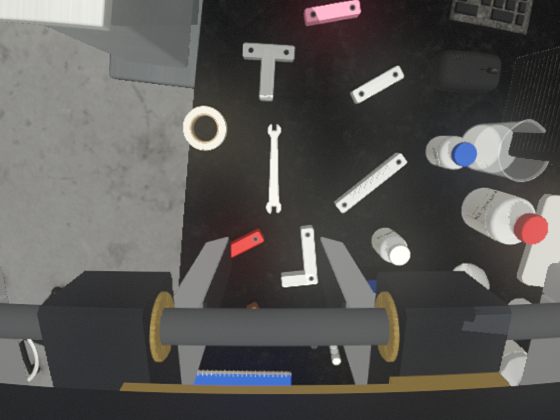

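The wrist view at (440,-345) shows the spanner lying flat at (274,168). Gauges: T (268,65), short bar (378,84), long bar (371,183), L (303,258). The red, brown and pink bars and the tape (205,128) are not to be touched.

```bash
cat >> h.py <<'E'
def gauges(f,lo=15,hi=25):
    C=cloud(f);z=C[...,2];i=f["img"].astype(int);sat=i.max(2)-i.min(2)
    m=((z>lo)&(z<hi)&(sat<40)&(i.min(2)>90)).astype(np.uint8)
    m=cv2.morphologyEx(m,cv2.MORPH_CLOSE,np.ones((3,3)))
    m=cv2.morphologyEx(m,cv2.MORPH_OPEN,np.ones((3,3)))
    n,l,st_,ce=cv2.connectedComponentsWithStats(m)
    out={}
    for k in range(1,n):
        if st_[k,4]<250: continue
        sel=(l==k)&(z>lo)&(z<hi)
        P=C[sel]; xy=P[:,:2].astype(np.float32)
        (cx,cy),(w,h),a=cv2.minAreaRect(xy)
        if h>w: w,h,a=h,w,a-90   # a: direction of long side
        com=xy.mean(0)
        name=None
        if 118<w<140 and h<30: name="long"
        elif 70<w<92 and h<30: name="short"
        elif 90<w<112 and 52<h<70: name="square"
        elif 70<w<92 and 68<h<88: name="tee"
        c=np.array([cx,cy]);d=com-c;yaw=a
        if name=="square":
            # local centre (-20,0); com is toward -y,+x of it
            yaw=a-90; 
            for k2 in (0,180):
                t=np.radians(yaw+k2);R=np.array([[np.cos(t),-np.sin(t)],[np.sin(t),np.cos(t)]])
                if (R.T@d)[0]>0: yaw+=k2; c=c+R@[20,0]; break
        if name=="tee":
            best=None
            for k2 in (0,90,180,270):
                t=np.radians(yaw+k2);R=np.array([[np.cos(t),-np.sin(t)],[np.sin(t),np.cos(t)]])
                q=(R.T@d)[1]   # com is +y of rect centre
                if best is None or q>best[0]: best=(q,yaw+k2,c+R@[0,30])
            yaw,c=best[1:]
        yaw=(yaw+180)%360-180
        print(name,"px",ce[k].round(),"mid",c.round(1),"yaw",round(yaw,1),"rect",round(w,1),round(h,1),"z",np.median(P[:,2]).round(1))
        if name: out[name]=(c,yaw)
    return out
E
python3 - <<'E'
from h import *
f=dict(np.load("w2.npz")); gauges(f)
E
```

```text
tee px [268.  63.] mid [ 410.2 -170.3] yaw 5.1 rect 79.3 75.1 z 19.6
short px [377.  84.] mid [ 578.5 -193.7] yaw 37.7 rect 80.7 20.5 z 19.7
None px [204. 128.] mid [ 328.1 -294.3] yaw 82.2 rect 66.0 65.5 z 18.6
long px [371. 182.] mid [ 597.3 -343.1] yaw 47.0 rect 130.2 21.2 z 19.9
None px [546. 242.] mid [ 937.9 -398.9] yaw -89.4 rect 161.0 64.3 z 15.8
square px [304. 262.] mid [ 518.8 -478.2] yaw 13.5 rect 100.8 60.0 z 19.8
```

```bash
cat > nest.py <<'E'
from h import *
def nests(f,yaw=6.6,c0=(511,95),show=True):
    C=cloud(f);z=C[...,2]
    for it in range(3):
        t=np.radians(yaw);R=np.array([[np.cos(t),-np.sin(t)],[np.sin(t),np.cos(t)]])
        q=(C[...,:2]-c0)@R;x,y=q[...,0],q[...,1]
        ins=(abs(x)<128)&(abs(y)<88)
        m=(ins&(z<25)&(z>5)).astype(np.uint8)
        m=cv2.morphologyEx(m,cv2.MORPH_OPEN,np.ones((3,3)))
        n,l,s,ce=cv2.connectedComponentsWithStats(m)
        # yaw from the long cutout: fit -y edge
        ks=[k for k in range(1,n) if s[k,4]>300]
        kl=max(ks,key=lambda k:np.ptp(x[l==k]))
        def edge(k,a,b,axis,side,step=2):
            "edge positions along axis(1:y as fn of x) for bins a..b"
            A,B=(x,y) if axis==1 else (y,x)
            r=[]
            for p in np.arange(a,b,step):
                v=B[(l==k)&(A>=p)&(A<p+step)]
                if len(v)>3: r.append((p+step/2,v.min() if side<0 else v.max()))
            return np.array(r)
        e=edge(kl,x[l==kl].min()+12,x[l==kl].max()-12,1,-1)
        e=e[abs(e[:,1]-np.median(e[:,1]))<4]
        yaw+=np.degrees(np.polyfit(e[:,0],e[:,1],1)[0])
    # rim
    rm=(z>45)&(z<58)&(abs(x)<150)&(abs(y)<110)
    rx,ry=x[rm],y[rm]
    print("yaw",round(yaw,2),"rim x",np.percentile(rx,[.5,99.5]).round(1),"y",np.percentile(ry,[.5,99.5]).round(1))
    return yaw,R,c0,x,y,l,ks,edge,ce
E
cat > n0.py <<'E'
from nest import *
import sys
f=dict(np.load(sys.argv[1]+".npz")) 
yaw,R,c0,x,y,l,ks,edge,ce=nests(f)
for k in ks:
    b=l==k;xs,ys=x[b],y[b]
    print("comp px",ce[k].round(),"x",xs.min().round(1),xs.max().round(1),"y",ys.min().round(1),ys.max().round(1))
    for nm,ax in (("y(x)",1),("x(y)",0)):
        lo_,hi_=(xs.min(),xs.max()) if ax else (ys.min(),ys.max())
        for sd in (-1,1):
            e=edge(k,lo_,hi_,ax,sd,6)
            print("  ",nm,sd," ".join(f"{p:.0f}:{v:.1f}" for p,v in e))
E
python3 n0.py w0
```

```text
yaw 6.9 rim x [-142.7  142.4] y [-100.2  100.8]
comp px [243. 130.] x -120.5 -2.2 y 44.9 80.5
   y(x) -1 -117:46.5 -111:45.7 -105:45.7 -99:45.9 -93:46.2 -87:45.4 -81:45.3 -75:45.6 -69:45.9 -63:45.2 -57:45.1 -51:45.4 -45:45.7 -39:44.9 -33:44.9 -27:45.1 -21:45.5 -15:46.3 -9:46.2 -3:46.6
   y(x) 1 -117:69.7 -111:70.0 -105:70.0 -99:69.1 -93:69.5 -87:69.7 -81:69.7 -75:68.8 -69:69.2 -63:77.0 -57:80.3 -51:80.5 -45:77.8 -39:69.2 -33:69.3 -27:68.4 -21:68.7 -15:69.1 -9:69.1 -3:63.4
   x(y) -1 48:-120.5 54:-119.0 60:-119.1 66:-120.4 72:-120.3 78:-62.5
   x(y) 1 48:-2.2 54:-4.1 60:-7.6 66:-6.4 72:-11.5 78:-45.7
comp px [331. 136.] x 30.6 114.3 y 44.3 79.0
   y(x) -1 34:44.4 40:44.5 46:44.8 52:44.4 58:44.3 64:44.3 70:44.7 76:44.3 82:44.3 88:44.3 94:44.6 100:45.0 106:44.3 112:44.3
   y(x) 1 34:67.4 40:67.8 46:68.2 52:68.5 58:68.7 64:75.4 70:78.8 76:79.0 82:76.3 88:67.8 94:68.2 100:68.5 106:68.7 112:67.8
   x(y) -1 47:30.6 53:32.3 59:34.1 65:30.7 71:51.0 77:66.1
   x(y) 1 47:114.0 53:111.3 59:111.1 65:114.3 71:104.5 77:80.9
comp px [231. 193.] x -123.0 -49.5 y -83.1 19.3
   y(x) -1 -120:-83.1 -114:
[... 922 characters left out ...]
40:48.4 -34:48.1 -28:49.1 -22:48.7 -16:48.5 -10:49.3 -4:48.7 2:48.5 8:49.6 14:49.2 20:50.4 26:77.2
   x(y) 1 -46:120.7 -40:120.9 -34:121.1 -28:121.0 -22:121.2 -16:121.1 -10:121.2 -4:121.2 2:120.9 8:117.8 14:121.3 20:121.3 26:94.2
comp px [271. 177.] x -46.1 2.2 y -63.3 19.9
   y(x) -1 -43:-2.9 -37:-3.0 -31:-3.0 -25:-3.0 -19:-62.7 -13:-63.3 -7:-60.8 -1:-60.1
   y(x) 1 -43:19.9 -37:19.9 -31:18.7 -25:19.1 -19:19.4 -13:19.6 -7:18.5 -1:18.9
   x(y) -1 -60:-18.4 -54:-18.5 -48:-17.5 -42:-17.9 -36:-18.2 -30:-18.3 -24:-17.3 -18:-17.6 -12:-17.9 -6:-18.2 -0:-45.6 6:-43.6 12:-43.9 18:-46.1
   x(y) 1 -60:1.1 -54:0.8 -48:2.2 -42:1.8 -36:1.5 -30:1.0 -24:0.7 -18:1.7 -12:1.6 -6:1.2 -0:0.8 6:0.5 12:0.1 18:1.2
```

```bash
sed -i 's/yaw+=np.degrees.*/pass/' nest.py; python3 n0.py w0 | grep -v "^  "
python3 - <<'E'
from h import *
tool((597.3,-343.1,80),-43)
tool((597.3,-343.1,10),-43)
E
```

```text
yaw 6.6 rim x [-142.6  142.3] y [-100.1  100.6]
comp px [243. 130.] x -120.7 -2.5 y 44.7 80.3
comp px [331. 136.] x 30.3 114.0 y 44.6 79.4
comp px [231. 193.] x -122.7 -49.2 y -83.7 18.8
comp px [335. 178.] x 48.3 121.3 y -48.5 29.3
comp px [271. 177.] x -46.2 2.5 y -63.4 19.7
  est j6 0.23
  delta [-19.  155.8 301.1] turn 0.886
  est j6 0.23
  delta [-18.9 155.7 371.1] turn 0.886
```

```bash
python3 -m jog '{"delta_pos":[[-19,156,60],[-19,156,120],[-19,156,180],[-19,156,240],[-19,156,300],[-19,156,300],[-19,156,335],[-19,156,355],[-19,156,366],[-19,156,371],[-19,156,371],[-19,156,371]],"turn":[0.886,0.886,0.886,0.886,0.886,0.886,0.886,0.886,0.886,0.886,0.886,0.886]}' 0.55 20
python3 -m jog '{"delta_pos":[[0,0,0],[0,0,0],[0,0,0],[0,0,0],[0,0,0],[0,0,-10],[0,0,-30],[0,0,-90],[0,0,-130],[0,0,-130]],"turn":[0,0,0,0,0,0,0,0,0,0]}' 1 45
python3 - <<'E'
from h import *
s=st(); f=grab("wrist","w3"); gauges(f,lo=120,hi=170)
E
```

```text
clock: 9.88
tcp_pos: [598.1, -343.4, 11.2]
orientation: [[0.682, 0.732, 0.002], [0.732, -0.682, -0.002], [0.0, 0.003, -1.0]]
wrist_force: [0.7, -1.2, 0.6]
finger_gap: 42.3
grasp_force: 0.0
clock: 11.12
tcp_pos: [599.8, -344.5, 147.0]
orientation: [[0.682, 0.732, 0.01], [0.732, -0.682, -0.007], [0.002, 0.012, -1.0]]
wrist_force: [-0.2, 0.8, -1.3]
finger_gap: 19.4
grasp_force: 45.0
t 11.12 tcp [ 599.8 -344.5  147. ] yaw_y -43.0 j6 0.15 F [-0.2  0.8 -1.3] gap 19.4 g 45.0
None px [274. 223.] mid [ 613.4 -332.9] yaw 34.2 rect 93.5 41.8 z 156.9
None px [274. 357.] mid [ 560.8 -386.9] yaw -42.8 rect 19.4 16.0 z 156.8
```

Run:
```python
from h import *
tool((451.1,145.9,120),-83.4)
```

```text
est j6 1.77
  delta [ 257.7 -441.5   20.6] turn 0.706
```

```bash
python3 -m jog '{"delta_pos":[[29,-49,0],[80,-137,0],[129,-221,0],[180,-309,0],[230,-394,0],[258,-441.5,10],[258,-441.5,20],[258,-441.5,20],[258,-441.5,20],[258,-441.5,20],[258,-441.5,20],[258,-441.5,20]],"turn":[0.06,0.15,0.25,0.35,0.5,0.706,0.706,0.706,0.706,0.706,0.706,0.706]}' 1 45
python3 - <<'E'
from h import *
s=st(); f=grab("wrist","w4"); tool((451.1,145.9,31),-83.4)
E
python3 n0.py w4
```

```text
clock: 12.68
tcp_pos: [450.3, 145.8, 119.1]
orientation: [[0.994, 0.113, -0.001], [0.113, -0.994, -0.0], [-0.001, 0.0, -1.0]]
wrist_force: [-0.0, -1.3, -1.2]
finger_gap: 19.6
grasp_force: 45.0
t 12.68 tcp [450.3 145.8 119.1] yaw_y -83.5 j6 1.65 F [-0.  -1.3 -1.2] gap 19.6 g 45.0
  est j6 1.77
  delta [ 0.7  0.  88.3] turn -0.002
yaw 6.6 rim x [-123.4  100.8] y [-100.    99.4]
comp px [271.  51.] x 30.3 109.8 y 45.5 80.6
   y(x) -1 33:45.9 39:45.9 45:46.0 51:45.8 57:45.7 63:45.7 69:45.7 75:45.6 81:45.6 87:45.6 93:45.6 99:45.5 105:45.5 111:45.5
   y(x) 1 33:69.3 39:69.3 45:69.4 51:69.4 57:69.4 63:78.0 69:80.6 75:80.5 81:77.7 87:69.5 93:69.6 99:69.6 105:69.6 111:69.1
   x(y) -1 48:30.3 54:31.8 60:31.8 66:30.4 72:61.0 78:64.7
   x(y) 1 48:109.7 54:109.3 60:109.2 66:109.8 72:107.5 78:80.1
comp px [356.  45.] x 48.3 111.5 y -49.2 29.9
   y(x) -1 51:-49.2 57:-46.7 63:-48.8 69:-48.1 75:-4.0 81:-4.0 87:-3.7 93:-3.9 99:-4.8 105:-49.2 111:-45.0
   y(x) 1 51:17.9 57:18.0 63:17.4 69:17.6 75:23.0 81:28.5 87:29.9 93:29.0 99:19.5 105:18.0 111:17.3
   x(y) -1 -46:48.3 -40:49.3 -34:49.5 -28:49.2 -22:4
[... 771 characters left out ...]
30.6 11:30.4 17:33.2
comp px [391. 239.] x -124.0 -51.3 y -84.4 19.7
   y(x) -1 -121:-84.1 -115:-84.0 -109:-84.4 -103:-83.8 -97:-83.9 -91:-84.0 -85:-84.0 -79:-83.6 -73:-80.9 -67:-83.3 -61:-84.0 -55:-50.8
   y(x) 1 -121:-71.8 -115:-67.4 -109:-66.7 -103:-66.6 -97:-66.6 -91:-64.8 -85:19.7 -79:18.4 -73:18.7 -67:19.4 -61:19.1 -55:-36.3
   x(y) -1 -81:-124.0 -75:-121.3 -69:-119.5 -63:-89.1 -57:-84.1 -51:-83.9 -45:-84.0 -39:-83.8 -33:-83.7 -27:-83.5 -21:-83.8 -15:-83.5 -9:-83.9 -3:-83.5 3:-83.6 9:-83.6 15:-83.4 21:-83.3
   x(y) 1 -81:-61.7 -75:-64.3 -69:-64.4 -63:-64.5 -57:-62.7 -51:-52.7 -45:-51.3 -39:-52.9 -33:-57.1 -27:-64.2 -21:-64.0 -15:-64.3 -9:-64.1 -3:-64.3 3:-64.2 9:-63.7 15:-63.9 21:-63.8
```

View pics/w4.png

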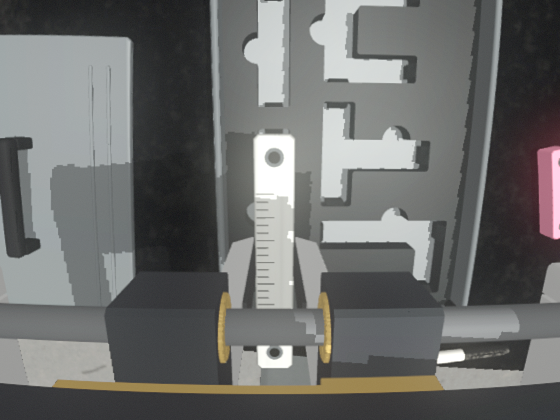

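The long bar is gripped straight, from (275,135) to (275,365). The short cutout's centre line is at column ~272, and the lid is at left (65,170).

Run:
```python
from h import *
f=dict(np.load("w4.npz"));C=cloud(f);z=C[...,2]
t=np.radians(6.6);R=np.array([[np.cos(t),-np.sin(t)],[np.sin(t),np.cos(t)]]);q=(C[...,:2]-[511,95])@R
m=(z>123)&(z<136)&(f["img"].min(2)>120);m[270:]=0;m[:,:245]=0;m[:,:]&=(np.arange(560)<303)
x,y=q[m].T;print(np.median(z[m]),"x max",np.percentile(x,99.5))
for p in range(-40,20,6):
    v=y[(x>p)&(x<p+6)]
    if len(v)>20: print(p+3,np.percentile(v,[1,99]).round(1))
print("tcp case",((np.array([450.3,145.8])-[511,95])@R).round(1))
```

```text
128.99873753053734 x max 9.666661873554318
-37 [47.7 67. ]
-31 [47.2 66.9]
-25 [47.3 66.8]
-19 [47.4 66.7]
-13 [47.4 66.7]
-7 [48.  67.1]
-1 [48. 67.]
5 [47.6 66.9]
11 [48.6 66.3]
tcp case [-54.5  57.4]
```

```bash
python3 -m jog '{"delta_pos":[[0,0,50],[0,0,70],[0,0,76],[0,0,80],[0,0,84],[0,0,87],[0,0,88],[0,0,88]],"turn":[0,0,0,0,0,0,0,0]}' 1 45
```

```text
clock: 13.72
tcp_pos: [450.8, 147.1, 32.4]
orientation: [[0.993, 0.115, 0.002], [0.115, -0.993, 0.0], [0.002, -0.0, -1.0]]
wrist_force: [-0.3, 0.5, 3.0]
finger_gap: 19.4
grasp_force: 45.0
```

```bash
python3 -m jog '{"delta_pos":[[0,0,0],[0,0,0],[0,0,-5],[0,0,-30],[0,0,-30]],"turn":[0,0,0,0,0]}' 0.66 45
python3 -m jog '{"delta_pos":[[0,0,0],[0,0,0],[0,0,0],[0,0,15],[0,0,20],[0,0,24],[0,0,27],[0,0,30],[0,0,32],[0,0,32]],"turn":[0,0,0,0,0,0,0,0,0,0]}' 1 20
```

```text
clock: 14.35
tcp_pos: [451.9, 147.3, 63.6]
orientation: [[0.993, 0.115, 0.005], [0.115, -0.993, 0.001], [0.005, -0.001, -1.0]]
wrist_force: [0.4, 0.3, -0.4]
finger_gap: 31.7
grasp_force: 0.0
clock: 15.6
tcp_pos: [451.2, 147.0, 32.2]
orientation: [[0.993, 0.115, 0.003], [0.115, -0.993, 0.0], [0.003, 0.0, -1.0]]
wrist_force: [-3.6, -1.1, 14.2]
finger_gap: 0.3
grasp_force: 7.3
```

```bash
python3 -m jog '{"delta_pos":[[0,0,-50],[0,0,-100],[0,0,-160],[0,0,-220],[0,0,-280],[0,0,-300],[0,0,-300]],"turn":[0,0,0,0,0,0,0]}' 0.55 20
cat >> h.py <<'E'
def case_xy(f,yaw=6.6,c0=(511,95)):
    C=cloud(f);t=np.radians(yaw);R=np.array([[np.cos(t),-np.sin(t)],[np.sin(t),np.cos(t)]])
    q=(C[...,:2]-c0)@R;return q[...,0],q[...,1],C[...,2]
def hz(f,pts,r=4):
    x,y,z=case_xy(f)
    for p in pts:
        m=(abs(x-p[0])<r)&(abs(y-p[1])<r)
        print("  case",p,"z",np.median(z[m]).round(1) if m.sum()>5 else None,m.sum())
E
python3 - <<'E'
from h import *
s=st(); f=grab("wrist","w5"); hz(f,[(-112,57),(-85,57),(-54,57),(-20,57),(0,57)]); tool((578.5,-193.7,10),-52.3);tool((597.3,-193.1,10),127.7)
E
python3 n0.py w5 | grep -v "^  "
```

```text
clock: 16.48
tcp_pos: [450.6, 147.1, 330.6]
orientation: [[0.993, 0.115, 0.003], [0.115, -0.993, 0.001], [0.003, -0.0, -1.0]]
wrist_force: [0.2, -0.4, -0.3]
finger_gap: 42.1
grasp_force: 0.0
t 16.48 tcp [450.6 147.1 330.6] yaw_y -83.4 j6 1.65 F [ 0.2 -0.4 -0.3] gap 42.1 g 0.0
  case (-112, 57) z 31.6 29
  case (-85, 57) z 31.5 25
  case (-54, 57) z 31.8 25
  case (-20, 57) z 31.6 35
  case (0, 57) z 31.9 36
  est j6 0.59
  delta [ 88.9 353.1 318.5] turn -0.543
  est j6 0.6
  delta [107.6 354.7 318.5] turn -0.543
yaw 6.6 rim x [-141.1  142.5] y [-101.   100.9]
comp px [323.  75.] x 47.6 122.1 y -49.5 29.9
comp px [274.  85.] x 30.2 113.5 y 46.0 80.0
comp px [324. 143.] x -46.6 33.1 y -63.9 19.8
comp px [345. 195.] x -122.9 -50.8 y -84.2 18.6
```

```bash
python3 -m jog '{"delta_pos":[[15,59,0],[30,118,0],[45,177,0],[60,235,0],[75,295,0],[89,353,40],[89,353,60],[89,353,60],[89,353,60]],"turn":[-0.1,-0.2,-0.3,-0.45,-0.543,-0.543,-0.543,-0.543,-0.543]}' 0.55 20
python3 - <<'E'
from h import *
s=st(); f=grab("wrist","w6"); g=gauges(f); 
if "short" in g: c,y=g["short"];tool((*c,10),y-90)
E
```

```text
clock: 17.65
tcp_pos: [578.7, -192.8, 269.3]
orientation: [[0.791, 0.612, -0.001], [0.612, -0.791, 0.001], [-0.0, -0.001, -1.0]]
wrist_force: [-0.2, -0.4, 0.5]
finger_gap: 42.5
grasp_force: 0.0
t 17.65 tcp [ 578.7 -192.8  269.3] yaw_y -52.3 j6 0.5 F [-0.2 -0.4  0.5] gap 42.5 g 0.0
None px [551.  57.] mid [ 911.5 -367.3] yaw 44.6 rect 36.9 32.4 z 15.8
short px [275. 183.] mid [ 579.5 -193.2] yaw 38.0 rect 79.8 19.1 z 19.6
None px [189. 264.] mid [ 421.2 -169.8] yaw 5.9 rect 54.6 20.5 z 19.5
None px [228. 363.] mid [ 329.4 -298.7] yaw 22.2 rect 64.5 55.1 z 18.4
  est j6 0.59
  delta [-2.000e-01  4.000e-01  2.605e+02] turn -0.005
```

```bash
python3 -m jog '{"delta_pos":[[0,0,60],[0,0,120],[0,0,180],[0,0,225],[0,0,245],[0,0,255],[0,0,259],[0,0,259],[0,0,259]],"turn":[0,0,0,0,0,0,0,0,0]}' 0.55 20
python3 -m jog '{"delta_pos":[[0,0,0],[0,0,0],[0,0,0],[0,0,0],[0,0,0],[0,0,-10],[0,0,-30],[0,0,-90],[0,0,-110],[0,0,-110]],"turn":[0,0,0,0,0,0,0,0,0,0]}' 1 45
python3 - <<'E'
from h import *
s=st(); t=np.radians(6.6);R=np.array([[np.cos(t),-np.sin(t)],[np.sin(t),np.cos(t)]])
p=R@[72.2,57.6]+[511,95];tool((*p,110),-83.4)
E
```

```text
clock: 18.82
tcp_pos: [579.9, -194.0, 12.0]
orientation: [[0.791, 0.611, 0.003], [0.611, -0.791, -0.001], [0.001, 0.002, -1.0]]
wrist_force: [1.3, -0.1, -0.0]
finger_gap: 42.5
grasp_force: 0.0
clock: 20.08
tcp_pos: [580.8, -194.4, 124.8]
orientation: [[0.791, 0.611, 0.007], [0.611, -0.791, -0.003], [0.004, 0.007, -1.0]]
wrist_force: [-0.7, 0.2, -1.1]
finger_gap: 19.2
grasp_force: 45.0
t 20.07 tcp [ 580.8 -194.4  124.8] yaw_y -52.3 j6 0.5 F [-0.7  0.2 -1.1] gap 19.2 g 45.0
  est j6 1.73
  delta [ 213.2 -283.8   13.7] turn 0.543
```

```bash
python3 -m jog '{"delta_pos":[[36,-47,0],[71,-95,0],[107,-142,0],[142,-189,0],[178,-237,0],[213,-284,10],[213,-284,14],[213,-284,14],[213,-284,14],[213,-284,14]],"turn":[0.1,0.2,0.3,0.4,0.54,0.543,0.543,0.543,0.543,0.543]}' 1 45
python3 - <<'E'
from h import *
s=st(); t=np.radians(6.6);R=np.array([[np.cos(t),-np.sin(t)],[np.sin(t),np.cos(t)]])
f=grab("wrist","w7")
p=R@[72.2,57.6]+[511,95];tool((*p,31),-83.4)
x,y,z=case_xy(f);m=(z>108)&(z<130)&(f["img"].min(2)>120)&(abs(x-90)<30)&(abs(y-57)<15)
print(m.sum(),"x max",np.percentile(x[m],99.5),"y",np.percentile(y[m],[1,99]))
E
```

```text
clock: 21.32
tcp_pos: [574.2, 160.0, 106.8]
orientation: [[0.994, 0.112, 0.001], [0.112, -0.994, 0.0], [0.001, 0.0, -1.0]]
wrist_force: [0.5, 0.5, -1.4]
finger_gap: 19.5
grasp_force: 45.0
t 21.32 tcp [574.2 160.  106.8] yaw_y -83.6 j6 1.63 F [ 0.5  0.5 -1.4] gap 19.5 g 45.0
  est j6 1.73
  delta [ 1.8 -0.1 75.9] turn -0.002
3964 x max 110.76803614681248 y [43.44358564 70.48877458]
```

```bash
python3 -m jog '{"delta_pos":[[1.6,0,40],[1.6,0,60],[1.6,0,64],[1.6,0,68],[1.6,0,71],[1.6,0,74],[1.6,0,75],[1.6,0,75]],"turn":[0,0,0,0,0,0,0,0]}' 1 45
```

```text
clock: 22.38
tcp_pos: [575.8, 161.8, 32.5]
orientation: [[0.993, 0.115, 0.001], [0.115, -0.993, 0.0], [0.001, -0.0, -1.0]]
wrist_force: [-2.7, -0.7, 5.4]
finger_gap: 18.9
grasp_force: 45.0
```

```bash
python3 -m jog '{"delta_pos":[[0,0,0],[0,0,0],[0,0,-5],[0,0,-30],[0,0,-30]],"turn":[0,0,0,0,0]}' 0.66 45
python3 -m jog '{"delta_pos":[[0,0,0],[0,0,0],[0,0,0],[0,0,15],[0,0,20],[0,0,24],[0,0,27],[0,0,30],[0,0,32],[0,0,32]],"turn":[0,0,0,0,0,0,0,0,0,0]}' 1 20
python3 -m jog '{"delta_pos":[[0,0,-50],[0,0,-100],[0,0,-160],[0,0,-220],[0,0,-230],[0,0,-230]],"turn":[0,0,0,0,0,0]}' 0.55 20
python3 - <<'E'
from h import *
s=st(); f=grab("wrist","w8"); hz(f,[(38,57),(55,57),(72,57),(90,57),(106,57)])
tool((410.2,-194,250),5.1)
E
```

```text
clock: 23.0
tcp_pos: [577.4, 162.0, 64.0]
orientation: [[0.993, 0.115, 0.005], [0.115, -0.993, 0.001], [0.005, -0.0, -1.0]]
wrist_force: [0.4, -0.2, 0.2]
finger_gap: 32.0
grasp_force: 0.0
clock: 24.25
tcp_pos: [576.7, 161.7, 32.2]
orientation: [[0.993, 0.115, 0.004], [0.115, -0.993, 0.0], [0.004, -0.0, -1.0]]
wrist_force: [-2.9, -0.5, 12.2]
finger_gap: 0.9
grasp_force: 6.0
clock: 25.0
tcp_pos: [575.5, 161.6, 258.9]
orientation: [[0.993, 0.114, -0.0], [0.114, -0.993, 0.0], [-0.0, -0.0, -1.0]]
wrist_force: [0.7, -1.4, 0.8]
finger_gap: 42.1
grasp_force: 0.0
t 25.0 tcp [575.5 161.6 258.9] yaw_y -83.4 j6 1.63 F [ 0.7 -1.4  0.8] gap 42.1 g 0.0
  case (38, 57) z 31.7 42
  case (55, 57) z 31.7 43
  case (72, 57) z 31.5 44
  case (90, 57) z 382.8 426
  case (106, 57) z 31.7 49
  est j6 -0.53
  delta [-204.3  334.3    7.9] turn -1.545
```

```bash
python3 -m jog '{"delta_pos":[[-34,56,0],[-68,112,0],[-102,168,0],[-137,224,0],[-171,280,0],[-202,334,8],[-202,334,8],[-202,334,8],[-202,334,8],[-202,334,8],[-202,334,8]],"turn":[-0.18,-0.36,-0.54,-0.72,-0.9,-1.08,-1.26,-1.44,-1.545,-1.545,-1.545]}' 0.55 20
python3 - <<'E'
from h import *
s=st(); f=grab("wrist","w9"); g=gauges(f); 
if "tee" in g:
    c,y=g["tee"];t=np.radians(y);tool((c[0]+24*np.sin(t),c[1]-24*np.cos(t),10),y)
E
```

```text
clock: 26.42
tcp_pos: [412.5, -192.9, 249.7]
orientation: [[-0.087, 0.996, -0.003], [0.996, 0.087, 0.002], [0.002, -0.003, -1.0]]
wrist_force: [-0.3, 0.2, 0.3]
finger_gap: 42.0
grasp_force: 0.0
t 26.43 tcp [ 412.5 -192.9  249.7] yaw_y 5.0 j6 -0.65 F [-0.3  0.2  0.3] gap 42.0 g 0.0
tee px [273. 181.] mid [ 410.2 -170.3] yaw 3.5 rect 80.9 74.2 z 19.7
None px [188. 251.] mid [ 313.8 -286.7] yaw 60.7 rect 66.7 35.7 z 18.7
None px [329. 373.] mid [ 512. -448.] yaw -77.6 rect 39.1 20.0 z 19.9
  est j6 -0.5
  delta [ -1.6  -0.8 240.2] turn 0.026
```

```bash
python3 -m jog '{"delta_pos":[[-1.5,-0.8,60],[-1.5,-0.8,120],[-1.5,-0.8,180],[-1.5,-0.8,210],[-1.5,-0.8,228],[-1.5,-0.8,236],[-1.5,-0.8,239],[-1.5,-0.8,239],[-1.5,-0.8,239]],"turn":[0.02,0.02,0.02,0.02,0.02,0.02,0.02,0.02,0.02]}' 0.55 20
python3 -m jog '{"delta_pos":[[0,0,0],[0,0,0],[0,0,0],[0,0,0],[0,0,0],[0,0,-10],[0,0,-30],[0,0,-90],[0,0,-110],[0,0,-110]],"turn":[0,0,0,0,0,0,0,0,0,0]}' 1 45
python3 - <<'E'
from h import *
s=st(); t=np.radians(6.6);R=np.array([[np.cos(t),-np.sin(t)],[np.sin(t),np.cos(t)]])
p=R@[-7,8-24]+[511,95];tool((*p,110),6.6)
E
```

```text
clock: 27.6
tcp_pos: [413.0, -195.3, 13.4]
orientation: [[-0.069, 0.998, 0.002], [0.998, 0.069, -0.001], [-0.001, 0.002, -1.0]]
wrist_force: [0.2, -0.0, 0.1]
finger_gap: 42.2
grasp_force: 0.0
clock: 28.85
tcp_pos: [413.8, -195.6, 124.8]
orientation: [[-0.069, 0.998, 0.005], [0.998, 0.069, -0.002], [-0.003, 0.005, -1.0]]
wrist_force: [-0.4, 0.4, -1.6]
finger_gap: 19.5
grasp_force: 45.0
t 28.85 tcp [ 413.8 -195.6  124.8] yaw_y 4.0 j6 -0.63 F [-0.4  0.4 -1.6] gap 19.5 g 45.0
  est j6 0.04
  delta [266.9 110.7  14.5] turn -0.046
```

```bash
python3 -m jog '{"delta_pos":[[44,18,0],[89,37,0],[133,55,0],[178,74,0],[222,92,0],[267,111,10],[267,111,14],[267,111,14],[267,111,14]],"turn":[-0.045,-0.045,-0.045,-0.045,-0.045,-0.045,-0.045,-0.045,-0.045]}' 1 45
python3 - <<'E'
from h import *
s=st(); t=np.radians(6.6);R=np.array([[np.cos(t),-np.sin(t)],[np.sin(t),np.cos(t)]])
f=grab("wrist","w10")
print("tcp case",(s["tcp_pos"][:2]-[511,95])@R)
x,y,z=case_xy(f);m=(z>110)&(z<126)&(f["img"].min(2)>120)&(abs(x+7)<50)&(abs(y-8)<14)
xy=np.c_[x[m],y[m]].astype(np.float32)
print(m.sum(),"x",np.percentile(x[m],[.5,99.5]),"y",np.percentile(y[m],[1,99]),"z",np.median(z[m]))
for a in range(-40,36,8):
    v=y[m&(x>a)&(x<a+8)]
    if len(v)>20: print(a+4,np.percentile(v,[2,98]).round(1))
E
```

```text
clock: 29.98
tcp_pos: [504.2, 78.0, 108.0]
orientation: [[-0.112, 0.994, -0.001], [0.994, 0.112, -0.0], [-0.0, -0.001, -1.0]]
wrist_force: [-0.4, -0.5, -1.3]
finger_gap: 19.5
grasp_force: 45.0
t 29.98 tcp [504.2  78.  108. ] yaw_y 6.4 j6 -0.07 F [-0.4 -0.5 -1.3] gap 19.5 g 45.0
tcp case [ -8.68292751 -16.10656865]
5775 x [-45.41759264  29.09809415] y [-5.15372546 18.82079543] z 114.98639876331136
-36 [-0.7 18.7]
-28 [-0.6 18.7]
-20 [-3.8 18.6]
-12 [-5.5 18.7]
-4 [-5.5 18.6]
4 [-4.  18.7]
12 [-0.8 18.8]
20 [-0.8 18.8]
28 [-0.7 18.8]
```

```bash
python3 -m jog '{"delta_pos":[[-1,1.2,40],[-1,1.2,58],[-1,1.2,62],[-1,1.2,66],[-1,1.2,70],[-1,1.2,73],[-1,1.2,74],[-1,1.2,74]],"turn":[0,0,0,0,0,0,0,0]}' 1 45
```

```text
clock: 31.02
tcp_pos: [506.3, 78.5, 35.2]
orientation: [[-0.114, 0.994, 0.001], [0.994, 0.114, 0.0], [0.0, 0.001, -1.0]]
wrist_force: [-2.2, -0.3, 4.4]
finger_gap: 19.0
grasp_force: 45.0
```

Contact is gentle and the depth is right. Release and press on the stem at this same point.

```bash
python3 -m jog '{"delta_pos":[[0,0,0],[0,0,0],[0,0,-5],[0,0,-30],[0,0,-30]],"turn":[0,0,0,0,0]}' 0.66 45
python3 -m jog '{"delta_pos":[[0,0,0],[0,0,0],[0,0,0],[0,0,15],[0,0,20],[0,0,24],[0,0,27],[0,0,30],[0,0,33],[0,0,35],[0,0,35]],"turn":[0,0,0,0,0,0,0,0,0,0,0]}' 1 20
python3 -m jog '{"delta_pos":[[0,0,-50],[0,0,-100],[0,0,-160],[0,0,-220],[0,0,-300],[0,0,-300]],"turn":[0,0,0,0,0,0]}' 0.55 20
python3 - <<'E'
from h import *
s=st(); f=grab("wrist","w11"); hz(f,[(-38,8),(-22,8),(-7,8),(8,8),(24,8),(-7,-16),(-7,-40),(-7,-56),(-54,57),(72,57)])
tool((518.8,-489,250),13.5)
E
```

```text
clock: 31.65
tcp_pos: [508.0, 78.3, 66.8]
orientation: [[-0.114, 0.993, 0.005], [0.994, 0.114, 0.0], [-0.0, 0.005, -1.0]]
wrist_force: [1.0, 0.4, 0.7]
finger_gap: 31.8
grasp_force: 0.0
clock: 33.02
tcp_pos: [507.2, 79.0, 32.4]
orientation: [[-0.114, 0.993, 0.003], [0.993, 0.114, 0.001], [0.001, 0.004, -1.0]]
wrist_force: [-4.9, 1.7, 13.6]
finger_gap: 0.6
grasp_force: 6.6
clock: 33.78
tcp_pos: [507.8, 78.3, 335.0]
orientation: [[-0.114, 0.993, 0.011], [0.994, 0.114, 0.0], [-0.001, 0.011, -1.0]]
wrist_force: [0.1, -0.4, 0.0]
finger_gap: 42.5
grasp_force: 0.0
t 33.77 tcp [507.8  78.3 335. ] yaw_y 6.5 j6 -0.07 F [ 0.1 -0.4  0. ] gap 42.5 g 0.0
  case (-38, 8) z 464.7 2830
  case (-22, 8) z 464.8 2611
  case (-7, 8) z 450.9 2619
  case (8, 8) z 465.0 2589
  case (24, 8) z 465.1 2835
  case (-7, -16) z 32.0 35
  case (-7, -40) z 32.0 35
  case (-7, -56) z 31.8 33
  case (-54, 57) z 31.7 36
  case (72, 57) z 32.1 35
  est j6 -0.99
  delta [-564.7  -54.7   85.2] turn -0.122
```

```bash
python3 -m jog '{"delta_pos":[[-62,-6,0],[-124,-12,0],[-186,-18,0],[-248,-24,0],[-310,-28,20],[-370,-34,40],[-430,-40,60],[-490,-46,80],[-565,-52,85],[-565,-52,85],[-565,-52,85],[-565,-52,85]],"turn":[-0.01,-0.02,-0.03,-0.04,-0.06,-0.08,-0.1,-0.12,-0.122,-0.122,-0.122,-0.122]}' 0.55 20
sed -i 's/m=(abs(x-p\[0\])<r)/m=(z<100)\&(abs(x-p[0])<r)/' h.py
python3 - <<'E'
from h import *
hz(dict(np.load("w11.npz")),[(-38,8),(-22,8),(-7,8),(8,8),(24,8)])
s=st(); f=grab("wrist","w12"); g=gauges(f); 
if "square" in g:
    c,y=g["square"];t=np.radians(y);tool((c[0]+11*np.sin(t),c[1]-11*np.cos(t),10),y)
E
```

```text
clock: 35.33
tcp_pos: [518.9, -488.1, 244.1]
orientation: [[-0.235, 0.972, -0.0], [0.972, 0.235, 0.001], [0.001, 0.0, -1.0]]
wrist_force: [-0.4, -1.0, 0.0]
finger_gap: 42.4
grasp_force: 0.0
  case (-38, 8) z 31.7 32
  case (-22, 8) z 31.8 36
  case (-7, 8) z 32.1 36
  case (8, 8) z 32.2 36
  case (24, 8) z 32.5 31
t 35.33 tcp [ 518.9 -488.1  244.1] yaw_y 13.6 j6 -1.07 F [-0.4 -1.   0. ] gap 42.4 g 0.0
square px [269. 187.] mid [ 519.8 -478.5] yaw 13.8 rect 97.9 59.0 z 19.7
  est j6 -0.99
  delta [ -2.1   2.8 234.9] turn -0.004
```

```bash
python3 -m jog '{"delta_pos":[[-1,3,60],[-1,3,120],[-1,3,180],[-1,3,210],[-1,3,224],[-1,3,231],[-1,3,235],[-1,3,235],[-1,3,235]],"turn":[0,0,0,0,0,0,0,0,0]}' 0.55 20
python3 -m jog '{"delta_pos":[[0,0,0],[0,0,0],[0,0,0],[0,0,0],[0,0,0],[0,0,-10],[0,0,-30],[0,0,-90],[0,0,-110],[0,0,-110]],"turn":[0,0,0,0,0,0,0,0,0,0]}' 1 45
python3 - <<'E'
from h import *
s=st(); t=np.radians(6.6);R=np.array([[np.cos(t),-np.sin(t)],[np.sin(t),np.cos(t)]])
p=R@[-71.2,-32.4-11]+[511,95];tool((*p,125),6.6)
E
```

```text
clock: 36.5
tcp_pos: [522.2, -489.9, 10.8]
orientation: [[-0.234, 0.972, 0.002], [0.972, 0.234, -0.002], [-0.002, 0.001, -1.0]]
wrist_force: [0.6, -0.6, 0.5]
finger_gap: 42.1
grasp_force: 0.0
clock: 37.75
tcp_pos: [522.8, -490.3, 122.8]
orientation: [[-0.234, 0.972, 0.004], [0.972, 0.234, -0.004], [-0.005, 0.003, -1.0]]
wrist_force: [-0.3, 0.5, -2.4]
finger_gap: 19.1
grasp_force: 45.0
t 37.75 tcp [ 522.8 -490.3  122.8] yaw_y 13.5 j6 -1.07 F [-0.3  0.5 -2.4] gap 19.1 g 45.0
  est j6 -0.02
  delta [537.4  49.5  -4.9] turn 0.121
```

```bash
python3 -m jog '{"delta_pos":[[50,5,0],[110,10,0],[170,16,0],[230,21,0],[290,27,0],[350,32,0],[410,38,0],[470,43,0],[537.4,49.5,0],[537.4,49.5,0],[537.4,49.5,0],[537.4,49.5,0]],"turn":[0.02,0.04,0.06,0.08,0.1,0.12,0.121,0.121,0.121,0.121,0.121,0.121]}' 1 45
python3 - <<'E'
from h import *
s=st(); t=np.radians(6.6);R=np.array([[np.cos(t),-np.sin(t)],[np.sin(t),np.cos(t)]])
f=grab("wrist","w13")
print("tcp case",(s["tcp_pos"][:2]-[511,95])@R)
x,y,z=case_xy(f);m=(z>s["tcp_pos"][2]+3)&(z<s["tcp_pos"][2]+16)&(f["img"].min(2)>120)&(abs(x+71)<22)&(y>-45)&(y<30)
print(m.sum(),"y max",np.percentile(y[m],[99,99.7]),"z",np.median(z[m]))
for a in range(-44,24,6):
    v=x[m&(y>a)&(y<a+6)]
    if len(v)>20: print(a+3,np.percentile(v,[1,99]).round(1))
E
```

```text
clock: 39.25
tcp_pos: [444.0, 43.5, 118.5]
orientation: [[-0.113, 0.994, -0.002], [0.994, 0.113, -0.0], [-0.0, -0.002, -1.0]]
wrist_force: [-0.5, 0.0, -1.3]
finger_gap: 19.3
grasp_force: 45.0
t 39.25 tcp [444.   43.5 118.5] yaw_y 6.5 j6 -0.14 F [-0.5  0.  -1.3] gap 19.3 g 45.0
tcp case [-72.4587053  -43.42900297]
4936 y max [17.2499156  17.63269737] z 128.7677522736492
-41 [-81.4 -62.4]
-35 [-92.1 -51.4]
-29 [-81.6 -61.7]
-23 [-81.5 -61.8]
-17 [-81.4 -61.8]
-11 [-81.3 -61.9]
-5 [-81.3 -62. ]
1 [-81.6 -62.5]
7 [-81.5 -62.6]
13 [-81.4 -62.6]
19 [-81.  -63.1]
```

```bash
python3 -m jog '{"delta_pos":[[0,0,50],[0,0,70],[0,0,75],[0,0,79],[0,0,83],[0,0,86],[0,0,88],[0,0,88]],"turn":[0,0,0,0,0,0,0,0]}' 1 45
```

```text
clock: 40.3
tcp_pos: [444.8, 44.8, 32.1]
orientation: [[-0.115, 0.993, 0.001], [0.993, 0.115, -0.0], [-0.0, 0.001, -1.0]]
wrist_force: [0.2, -0.5, 0.1]
finger_gap: 19.9
grasp_force: 45.0
```

```bash
python3 -m jog '{"delta_pos":[[0,0,1],[0,0,1],[0,0,1],[0,0,-5],[0,0,-30],[11,0,-30],[11,0,-30]],"turn":[0,0,0,0,0,0,0]}' 0.66 45
python3 -m jog '{"delta_pos":[[0,0,0],[0,0,0],[0,0,0],[0,0,15],[0,0,20],[0,0,24],[0,0,27],[0,0,30],[0,0,32],[0,0,32]],"turn":[0,0,0,0,0,0,0,0,0,0]}' 1 20
python3 -m jog '{"delta_pos":[[0,0,-50],[0,0,-100],[0,0,-160],[0,0,-220],[0,0,-300],[0,0,-350],[0,0,-350]],"turn":[0,0,0,0,0,0,0]}' 0.55 20
python3 - <<'E'
from h import *
s=st(); f=grab("wrist","w14"); hz(f,[(-71,10),(-71,-10),(-71,-32),(-71,-60),(-71,-74),(-95,-74),(-114,-74),(-54,57),(72,57),(-38,8),(24,8),(-7,-56)])
E
```

```text
clock: 41.18
tcp_pos: [442.6, 56.5, 61.1]
orientation: [[-0.116, 0.993, -0.0], [0.993, 0.116, 0.0], [0.0, -0.0, -1.0]]
wrist_force: [0.1, 0.2, -0.8]
finger_gap: 32.3
grasp_force: 0.0
clock: 42.42
tcp_pos: [444.1, 55.7, 33.2]
orientation: [[-0.115, 0.993, 0.002], [0.993, 0.115, -0.0], [-0.001, 0.002, -1.0]]
wrist_force: [-4.7, 0.2, 20.9]
finger_gap: 0.3
grasp_force: 9.6
clock: 43.3
tcp_pos: [443.8, 55.7, 384.1]
orientation: [[-0.115, 0.993, 0.008], [0.993, 0.115, -0.0], [-0.001, 0.008, -1.0]]
wrist_force: [-0.0, -0.1, -0.2]
finger_gap: 42.6
grasp_force: 0.0
t 43.3 tcp [443.8  55.7 384.1] yaw_y 6.6 j6 -0.12 F [-0.  -0.1 -0.2] gap 42.6 g 0.0
  case (-71, 10) z 32.8 25
  case (-71, -10) z 32.6 30
  case (-71, -32) z 32.5 25
  case (-71, -60) z 32.6 25
  case (-71, -74) z 32.9 25
  case (-95, -74) z 36.8 24
  case (-114, -74) z 39.4 26
  case (-54, 57) z 31.8 23
  case (72, 57) z 31.8 30
  case (-38, 8) z 31.5 36
  case (24, 8) z 32.4 33
  case (-7, -56) z 31.7 24
```

View pics/w14.png

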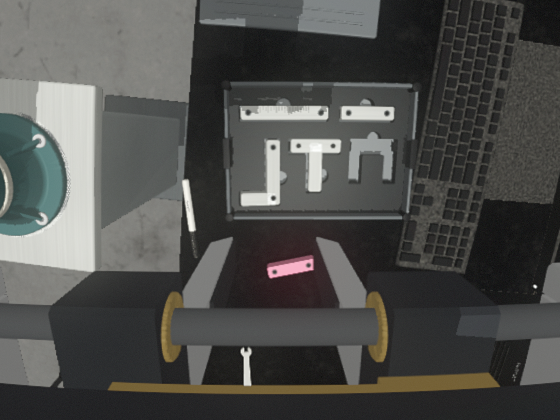

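The picture shows four gauges in their cutouts with the fork cutout (370,150) empty. The L's short limb end (250,199) still stands about 7 mm high, so I press it there.

Run:
```python
from h import *
tool((408.5,8.6,60),6.6)
```

```text
est j6 -0.09
  delta [-42.6 -41.3 321.5] turn -0.0
```

```bash
python3 -m jog '{"delta_pos":[[-43,-41,60],[-43,-41,120],[-43,-41,180],[-43,-41,240],[-43,-41,300],[-43,-41,320],[-43,-41,335],[-43,-41,342],[-43,-41,346],[-43,-41,350],[-43,-41,353],[-43,-41,353]],"turn":[0,0,0,0,0,0,0,0,0,0,0,0]}' 1 20
```

```text
clock: 44.85
tcp_pos: [408.3, 8.1, 32.0]
orientation: [[-0.115, 0.993, 0.002], [0.993, 0.115, -0.001], [-0.001, 0.002, -1.0]]
wrist_force: [-11.5, 1.1, 26.1]
finger_gap: 0.4
grasp_force: 12.9
```

```bash
python3 -m jog '{"delta_pos":[[0,0,-50],[10,10,-100],[20,20,-160],[40,40,-220],[40,40,-300],[40,40,-350],[40,40,-350]],"turn":[0,0,0,0,0,0,0]}' 0.55 20
python3 - <<'E'
from h import *
s=st(); f=grab("wrist","w15"); hz(f,[(-71,10),(-71,-10),(-71,-32),(-71,-60),(-71,-74),(-95,-74),(-114,-74),(-54,57),(72,57),(-38,8),(24,8),(-7,-56),(-35,-50),(35,-50)])
C=cloud(f);z=C[...,2]
m=((z>4)&(z<14)).astype(np.uint8); m[60:]=m[60:]*0
C2=C[m>0];print("lid part",len(C2))
g=dict(np.load("top0.npz"));C=cloud(g);z=C[...,2];m=((z>4)&(z<18)&(C[...,1]>190)&(C[...,1]<450)&(C[...,0]>280)).astype(np.uint8);m=cv2.morphologyEx(m,cv2.MORPH_OPEN,np.ones((3,3)))
c=max(cv2.findContours(m,0,1)[0],key=cv2.contourArea);print(cv2.minAreaRect(C[c[:,0,1],c[:,0,0],:2].astype(np.float32)))
m=((z>30)&(z<48)&(C[...,1]>270)&(C[...,1]<420)&(C[...,0]>340)&(C[...,0]<520)).astype(np.uint8)
print("handle",cv2.minAreaRect(C[m>0][:,:2].astype(np.float32)),m.sum())
tool((430,310,250),0)
E
```

```text
clock: 45.72
tcp_pos: [443.8, 52.8, 383.1]
orientation: [[-0.115, 0.993, 0.013], [0.993, 0.115, 0.0], [-0.001, 0.013, -1.0]]
wrist_force: [0.7, 0.2, -0.6]
finger_gap: 42.1
grasp_force: 0.0
t 45.73 tcp [443.8  52.8 383.1] yaw_y 6.6 j6 -0.12 F [ 0.7  0.2 -0.6] gap 42.1 g 0.0
  case (-71, 10) z 31.9 25
  case (-71, -10) z 31.4 30
  case (-71, -32) z 31.6 25
  case (-71, -60) z 32.1 25
  case (-71, -74) z 31.9 25
  case (-95, -74) z 31.7 30
  case (-114, -74) z 31.5 25
  case (-54, 57) z 31.9 26
  case (72, 57) z 32.2 32
  case (-38, 8) z 31.9 30
  case (24, 8) z 32.7 30
  case (-7, -56) z 32.1 24
  case (-35, -50) z 29.9 26
  case (35, -50) z 30.2 26
lid part 6550
((436.408203125, 358.60015869140625), (266.0207824707031, 184.45909118652344), 1.5912045240402222)
handle ((435.177001953125, 359.23651123046875), (99.48334503173828, 14.373565673828125), 3.418295383453369) 107
  est j6 0.62
  delta [257.3  15.  131. ] turn 0.115
```

Run:
```python
from h import *
tool((436.4,358.6,300),91.6)
```

```text
est j6 -0.91
  delta [304.8  27.4  81.1] turn -1.484
```

```bash
python3 -m jog '{"delta_pos":[[60,5,0],[120,10,0],[180,16,0],[240,22,40],[305,27,80],[305,27,80],[305,27,80],[305,27,80],[305,27,80],[305,27,80],[305,27,80]],"turn":[-0.18,-0.36,-0.54,-0.72,-0.9,-1.08,-1.26,-1.44,-1.484,-1.484,-1.484]}' 0.55 20
python3 - <<'E'
from h import *
s=st(); f=grab("wrist","w16");C=cloud(f);z=C[...,2]
m=((z>4)&(z<15)).astype(np.uint8);m=cv2.morphologyEx(m,cv2.MORPH_OPEN,np.ones((5,5)))
c=max(cv2.findContours(m,0,1)[0],key=cv2.contourArea);print("lid",cv2.boundingRect(c),cv2.minAreaRect(C[c[:,0,1],c[:,0,0],:2].astype(np.float32)))
m=((z>33)&(z<45)&(abs(C[...,0]-436)<70)&(abs(C[...,1]-358)<30))
r=cv2.minAreaRect(C[m][:,:2].astype(np.float32));print("handle",r,m.sum(),np.median(z[m]))
tool((*r[0],25),(r[2]+45)%90-45+90)
E
```

```text
clock: 47.15
tcp_pos: [433.9, 358.5, 295.5]
orientation: [[-1.0, -0.027, -0.001], [-0.027, 1.0, -0.001], [0.001, -0.001, -1.0]]
wrist_force: [-0.4, -0.2, 0.2]
finger_gap: 42.4
grasp_force: 0.0
t 47.15 tcp [433.9 358.5 295.5] yaw_y 91.6 j6 -1.01 F [-0.4 -0.2  0.2] gap 42.4 g 0.0
lid (204, 80, 145, 195) ((439.85748291015625, 361.7227478027344), (265.8380432128906, 186.8846893310547), 2.2405953407287598)
handle ((439.1906433105469, 361.9179382324219), (97.97366333007812, 13.004321098327637), 1.7962473630905151) 832 38.20633453324252
  est j6 -0.91
  delta [ -5.6   3.4 270.8] turn -0.004
```

View pics/w16.png

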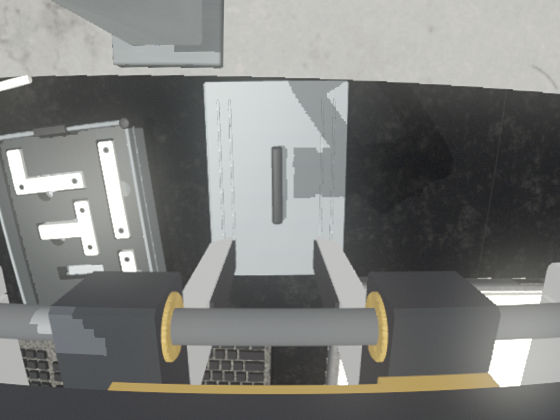

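The lid is seen whole at (277,178), with its handle bar at (277,185).

```bash
python3 -m jog '{"delta_pos":[[-5.3,3.4,60],[-5.3,3.4,120],[-5.3,3.4,180],[-5.3,3.4,225],[-5.3,3.4,250],[-5.3,3.4,264],[-5.3,3.4,272],[-5.3,3.4,275],[-5.3,3.4,275]],"turn":[-0.01,-0.01,-0.01,-0.01,-0.01,-0.01,-0.01,-0.01,-0.01]}' 0.6 20
python3 -m jog '{"delta_pos":[[0,0,0],[0,0,0],[0,0,0],[0,0,0],[0,0,0],[0,0,-6],[0,0,-20],[0,0,-60],[0,0,-110],[0,0,-120],[0,0,-120]],"turn":[0,0,0,0,0,0,0,0,0,0,0]}' 1 58
python3 - <<'E'
from h import *
s=st(); tool((511,95,140),96.6)
E
```

```text
clock: 48.32
tcp_pos: [439.9, 362.7, 22.5]
orientation: [[-0.999, -0.038, 0.002], [-0.038, 0.999, 0.001], [-0.002, 0.001, -1.0]]
wrist_force: [0.5, -1.4, -0.1]
finger_gap: 37.5
grasp_force: 0.0
clock: 49.7
tcp_pos: [439.3, 362.4, 141.5]
orientation: [[-0.999, -0.038, 0.0], [-0.038, 0.999, 0.0], [-0.0, 0.0, -1.0]]
wrist_force: [-0.6, -0.1, -3.5]
finger_gap: 13.3
grasp_force: 58.0
t 49.7 tcp [439.3 362.4 141.5] yaw_y 92.2 j6 -1.02 F [-0.6 -0.1 -3.5] gap 13.3 g 58.0
  est j6 -1.5
  delta [ -61.4 -269.9    1.4] turn -0.077
```

```bash
python3 -m jog '{"delta_pos":[[-5,-25,0],[-14,-60,0],[-24,-105,0],[-34,-150,0],[-44,-195,0],[-54,-240,0],[-60,-262,0],[-61.4,-270,0],[-61.4,-270,0],[-61.4,-270,0],[-61.4,-270,0]],"turn":[-0.02,-0.04,-0.077,-0.077,-0.077,-0.077,-0.077,-0.077,-0.077,-0.077,-0.077]}' 1 58
cat > lid.py <<'E'
from h import *
import sys
s=st(); t=np.radians(6.6);R=np.array([[np.cos(t),-np.sin(t)],[np.sin(t),np.cos(t)]])
f=grab("wrist",sys.argv[1]);x,y,z=case_xy(f)
print("tcp case",((s["tcp_pos"][:2]-[511,95])@R).round(1))
zt=s["tcp_pos"][2]-22.5+10   # expected lid top
m=(abs(z-zt)<7)&(abs(x)<145)&(abs(y)<110)
print("lid px",m.sum(),"z",np.median(z[m]).round(1),"exp",round(zt,1))
mi=m.copy()
def edg(mm,A,B,lo,hi,side):
    r=[]
    for p in np.arange(lo,hi,8):
        v=B[mm&(A>=p)&(A<p+8)]
        if len(v)>10: r.append((p+4,np.percentile(v,0.5 if side<0 else 99.5).round(1)))
    return r
print("lid -x edge",edg(m,y,x,-88,88,-1));print("lid -y edge",edg(m,x,y,-125,60,-1));print("lid +y edge",edg(m,x,y,-125,60,1));
rm=(z>44)&(z<56)&(abs(x)<150)&(abs(y)<108)
print("rim -y outer",edg(rm&(y<-80),x,y,-140,60,-1));print("rim +y outer",edg(rm&(y>80),x,y,-140,60,1));print("rim -x outer",edg(rm&(x<-120),y,x,-95,95,-1))
E
python3 lid.py w17
```

```text
clock: 51.08
tcp_pos: [510.7, 95.8, 141.4]
orientation: [[-0.993, -0.117, -0.0], [-0.117, 0.993, 0.0], [0.0, 0.0, -1.0]]
wrist_force: [-0.7, -0.3, -2.7]
finger_gap: 13.6
grasp_force: 58.0
t 51.08 tcp [510.7  95.8 141.4] yaw_y 96.7 j6 -1.61 F [-0.7 -0.3 -2.7] gap 13.6 g 58.0
tcp case [-0.2  0.9]
lid px 88877 z 129.3 exp 128.9
lid -x edge [(np.int64(-84), np.float64(-131.9)), (np.int64(-76), np.float64(-132.0)), (np.int64(-68), np.float64(-131.6)), (np.int64(-60), np.float64(-131.5)), (np.int64(-52), np.float64(-131.1)), (np.int64(-44), np.float64(-131.0)), (np.int64(-36), np.float64(-130.8)), (np.int64(-28), np.float64(-130.5)), (np.int64(-20), np.float64(-130.5)), (np.int64(-12), np.float64(-130.4)), (np.int64(-4), np.float64(-130.5)), (np.int64(4), np.float64(-130.6)), (np.int64(12), np.float64(-130.6)), (np.int64(20), np.float64(-130.6)), (np.int64(28), np.float64(-130.6)), (np.int64(36), np.float64(-130.8)), (np.int64(44), np.float64(-131.0)), (np.int64(52), np.float64(-131.2)), (np.int64(60), np.float64(-131.5)), (np.int64(68), np.float64(-131.8)), (np.int64(76), np.float64(-132.
[... 964 characters left out ...]
.int64(-97), np.float64(92.1)), (np.int64(-89), np.float64(92.2)), (np.int64(-81), np.float64(92.0)), (np.int64(-73), np.float64(92.1)), (np.int64(-65), np.float64(91.9)), (np.int64(-57), np.float64(92.3)), (np.int64(-49), np.float64(92.2)), (np.int64(-41), np.float64(92.0)), (np.int64(-33), np.float64(91.9)), (np.int64(-25), np.float64(92.6)), (np.int64(-17), np.float64(92.6)), (np.int64(-9), np.float64(92.7)), (np.int64(-1), np.float64(92.5)), (np.int64(7), np.float64(92.8)), (np.int64(15), np.float64(93.1)), (np.int64(23), np.float64(93.3)), (np.int64(31), np.float64(93.3)), (np.int64(39), np.float64(93.5)), (np.int64(63), np.float64(13.3))]
rim -y outer []
rim +y outer []
rim -x outer []
```

View pics/w17.png

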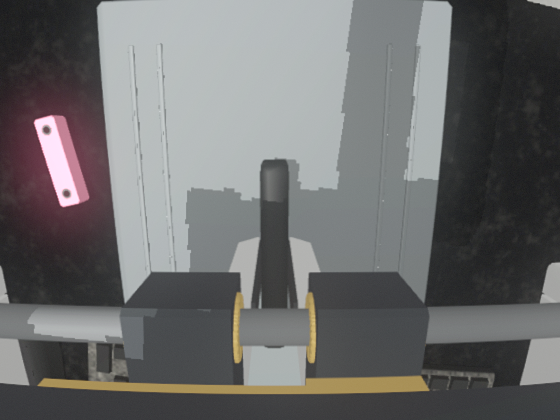

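The lid hangs level over the case, with its edges at columns ~110 and ~445. I lower it close to the rim and compare lid edge with rim directly.

```bash
python3 -m jog '{"delta_pos":[[0.5,-0.4,30],[0.5,-0.4,50],[0.5,-0.4,60],[0.5,-0.4,64],[0.5,-0.4,64],[0.5,-0.4,64]],"turn":[0,0,0,0,0,0]}' 1 58
sed -i 's/r.append((p+4,\(.*\)))$/r.append(float(\1))/; s/np.arange(lo,hi,8)/np.arange(lo,hi,16)/; s/>=p)&(A<p+8)/>=p)\&(A<p+16)/; s/abs(z-zt)<7/abs(z-zt)<3.5/' lid.py; python3 lid.py w18
```

```text
clock: 51.88
tcp_pos: [511.3, 94.5, 78.5]
orientation: [[-0.993, -0.115, 0.002], [-0.115, 0.993, 0.0], [-0.002, 0.0, -1.0]]
wrist_force: [0.0, -0.6, -2.3]
finger_gap: 13.3
grasp_force: 58.0
t 51.88 tcp [511.3  94.5  78.5] yaw_y 96.6 j6 -1.61 F [ 0.  -0.6 -2.3] gap 13.3 g 58.0
tcp case [ 0.2 -0.6]
lid px 88860 z 66.3 exp 66.0
lid -x edge [-131.6, -131.2, -130.8, -130.3, -130.0, -130.1, -130.0, -130.3, -130.6, -131.2, -131.5]
lid -y edge [-92.1, -92.2, -92.3, -92.1, -92.3, -92.1, -92.4, -92.5, -92.7, -93.1, -93.5]
lid +y edge [90.9, 90.6, 91.0, 90.7, 91.0, 90.8, 91.2, 91.2, 91.3, 91.8, 91.9]
rim -y outer [-103.2]
rim +y outer [102.7]
rim -x outer [-138.2, -138.2]
```

View pics/w18.png

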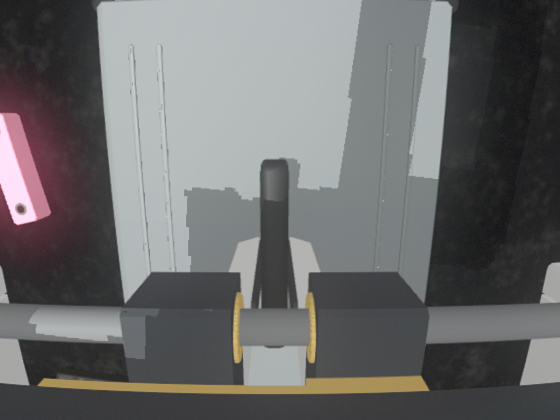

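Run:
```python
from h import *
f=dict(np.load("w16.npz"));x,y,z=case_xy(f)
rm=(z>45)&(z<55)&(abs(x)<150)&(abs(y)<108)
for a in range(-60,100,16):
    v=x[rm&(x<-125)&(y>a)&(y<a+16)]
    if len(v)>8: print("y",a+8,"x outer/inner",np.percentile(v,[2,98]).round(1),len(v))
for a in range(-130,0,20):
    v=y[rm&(y>85)&(x>a)&(x<a+20)]
    if len(v)>8: print("x",a+10,"y inner/outer",np.percentile(v,[2,98]).round(1),len(v))
```

```text
y -52 x outer/inner [-139.5 -135. ] 40
y -36 x outer/inner [-140.1 -135.3] 47
y -20 x outer/inner [-143.  -132.3] 80
y -4 x outer/inner [-143.4 -132.7] 111
y 12 x outer/inner [-143.2 -132.5] 115
y 28 x outer/inner [-142. -134.] 71
y 44 x outer/inner [-139.8 -134.8] 55
y 60 x outer/inner [-139.6 -134.6] 56
y 76 x outer/inner [-140.1 -135.4] 51
y 92 x outer/inner [-143.  -125.2] 117
x -120 y inner/outer [95.  99.9] 84
x -100 y inner/outer [ 95.1 100.3] 84
x -80 y inner/outer [ 95.9 100.3] 76
x -60 y inner/outer [95.1 99.7] 70
x -40 y inner/outer [95.  99.9] 75
x -20 y inner/outer [95.1 99.9] 72
x 0 y inner/outer [ 94.9 100.1] 78
```

```bash
python3 -m jog '{"delta_pos":[[0.5,0.5,2],[0.5,0.5,5],[0.5,0.5,8],[0.5,0.5,10],[0.5,0.5,12],[0.5,0.5,13],[0.5,0.5,13]],"turn":[0,0,0,0,0,0,0]}' 1 58
```

```text
clock: 52.8
tcp_pos: [510.3, 94.9, 64.8]
orientation: [[-0.993, -0.115, 0.001], [-0.115, 0.993, 0.0], [-0.001, 0.0, -1.0]]
wrist_force: [1.1, -0.5, -0.9]
finger_gap: 13.2
grasp_force: 58.0
```

```bash
python3 -m jog '{"delta_pos":[[0,0,2],[0,0,4],[0,0,6],[0,0,8],[0,0,10],[0,0,12],[0,0,13.5],[0,0,13.5]],"turn":[0,0,0,0,0,0,0,0]}' 1 58
```

```text
clock: 53.8
tcp_pos: [509.0, 94.7, 51.9]
orientation: [[-0.993, -0.115, -0.002], [-0.115, 0.993, -0.0], [0.002, 0.0, -1.0]]
wrist_force: [-5.5, -0.1, 9.7]
finger_gap: 13.4
grasp_force: 58.0
```

Now release, press on the handle with closed fingers, and check heights.

```bash
python3 -m jog '{"delta_pos":[[0,0,0],[0,0,0],[0,0,0],[0,0,-20],[0,0,-45],[0,0,-45]],"turn":[0,0,0,0,0,0]}' 0.65 20
python3 -m jog '{"delta_pos":[[0,0,0],[0,0,0],[0,0,0],[0,0,15],[0,0,20],[0,0,23],[0,0,26],[0,0,28],[0,0,29],[0,0,29]],"turn":[0,0,0,0,0,0,0,0,0,0]}' 1 20
python3 -m jog '{"delta_pos":[[0,0,-60],[0,0,-120],[0,0,-180],[0,0,-240],[0,0,-300],[0,0,-330],[0,0,-330]],"turn":[0,0,0,0,0,0,0]}' 0.55 20
python3 - <<'E'
from h import *
s=st(); f=grab("wrist","w19"); hz(f,[(-125,-85),(-125,85),(-125,0),(0,-85),(0,85),(120,-80),(120,80),(0,0),(-137,0),(60,-85),(60,85)])
x,y,z=case_xy(f);m=(z>36)&(z<44)&(abs(x)<140)&(abs(y)<100);print(m.sum(),np.percentile(x[m],[.5,99.5]),np.percentile(y[m],[.5,99.5]))
g=grab("top","top1");gg=grab("side","side1")
E
```

```text
clock: 54.55
tcp_pos: [511.6, 94.9, 97.8]
orientation: [[-0.993, -0.115, 0.005], [-0.115, 0.993, 0.0], [-0.005, -0.0, -1.0]]
wrist_force: [0.0, -1.0, -0.5]
finger_gap: 32.9
grasp_force: 0.0
clock: 55.8
tcp_pos: [510.1, 94.8, 69.2]
orientation: [[-0.993, -0.115, 0.001], [-0.115, 0.993, 0.0], [-0.001, -0.0, -1.0]]
wrist_force: [-3.6, 0.0, 8.9]
finger_gap: 0.2
grasp_force: 4.3
clock: 56.68
tcp_pos: [510.7, 94.9, 400.2]
orientation: [[-0.993, -0.115, 0.007], [-0.115, 0.993, 0.001], [-0.007, -0.0, -1.0]]
wrist_force: [-0.7, 0.9, -0.1]
finger_gap: 42.4
grasp_force: 0.0
t 56.67 tcp [510.7  94.9 400.2] yaw_y 96.6 j6 -1.61 F [-0.7  0.9 -0.1] gap 42.4 g 0.0
  case (-125, -85) z 39.4 31
  case (-125, 85) z 39.7 33
  case (-125, 0) z 39.9 36
  case (0, -85) z 40.1 26
  case (0, 85) z 39.9 25
  case (120, -80) z None 0
  case (120, 80) z None 0
  case (0, 0) z 68.6 35
  case (-137, 0) z 52.9 35
  case (60, -85) z 39.9 25
  case (60, 85) z 40.3 24
19455 [-133.7301708   130.20353819] [-95.14186214  93.85263936]
```

View pics/w19.png

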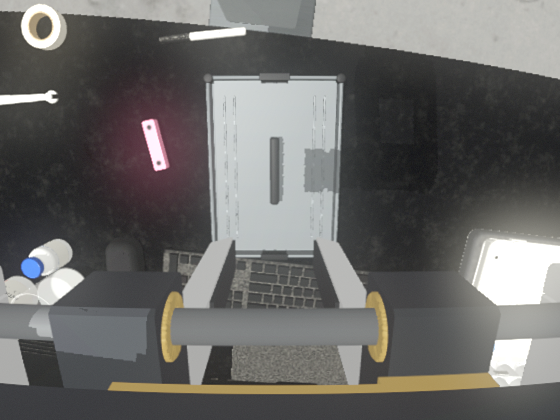

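The lid lies flat at z≈40 (fully home), between the catches at (275,77) and (275,254). One last check of the far end, the bottles, the tape and the spanner.

Run:
```python
from h import *
f=dict(np.load("w19.npz")); hz(f,[(100,-80),(100,60),(115,40),(115,-40),(125,0),(128,20),(137,0),(137,60)],5)
x,y,z=case_xy(f)
for xx in range(118,146,2):
    m=(z<100)&(abs(x-xx)<1)&(abs(y)<12); print(xx,m.sum(),np.median(z[m]).round(1) if m.sum() else None,end=" | ")
print()
for xx in range(-146,-118,2):
    m=(z<100)&(abs(x-xx)<1)&(abs(y)<12); print(xx,m.sum(),np.median(z[m]).round(1) if m.sum() else None,end=" | ")
print()
a,b=dict(np.load("top0.npz")),dict(np.load("top1.npz"))
d=np.abs(a["img"].astype(int)-b["img"]).max(2)>60
d=cv2.morphologyEx(d.astype(np.uint8),cv2.MORPH_OPEN,np.ones((2,2)));n,l,s,c=cv2.connectedComponentsWithStats(d)
print([tuple(int(v) for v in q) for q in s[1:] if q[4]>15 and q[1]<285])
gauges(b,3,12)
```

```text
case (100, -80) z 40.3 37
  case (100, 60) z 40.1 34
  case (115, 40) z 39.6 36
  case (115, -40) z 39.6 36
  case (125, 0) z 39.9 36
  case (128, 20) z 40.2 34
  case (137, 0) z 52.5 42
  case (137, 60) z 43.7 31
118 14 39.9 | 120 22 39.8 | 122 14 40.1 | 124 16 39.3 | 126 14 39.8 | 128 14 40.4 | 130 30 41.6 | 132 33 45.1 | 134 36 52.6 | 136 14 52.9 | 138 17 52.9 | 140 17 52.4 | 142 15 52.6 | 144 0 None | 
-146 0 None | -144 0 None | -142 15 52.4 | -140 31 52.7 | -138 16 52.8 | -136 31 52.5 | -134 17 53.6 | -132 32 48.0 | -130 32 42.0 | -128 19 39.9 | -126 29 40.1 | -124 16 40.0 | -122 29 39.9 | -120 19 40.0 | 
[(130, 173, 8, 31, 123), (138, 173, 65, 104, 2141), (201, 187, 4, 15, 46), (211, 187, 4, 5, 18), (230, 186, 6, 5, 16), (328, 187, 29, 27, 221), (215, 190, 14, 18, 118), (294, 194, 17, 20, 137), (233, 196, 6, 6, 23), (236, 201, 12, 11, 52), (202, 204, 4, 12, 34), (139, 206, 39, 68, 1630), (245, 211, 4, 6, 16), (129, 213, 17, 62, 578), (206, 214, 41, 16, 197), (365, 216, 30, 17, 236), (220, 222, 6, 11, 47), (243, 225, 7, 9, 32), (228, 226, 8, 9, 48), (209, 235, 31, 23, 308), (248, 234, 3, 6, 17), (324, 237, 37, 10, 163), (292, 239, 23, 21, 229), (180, 255, 7, 9, 27), (155, 277, 12, 10, 76), (181, 277, 40, 124, 1340), (170, 284, 10, 4, 27)]
square px [220. 330.] mid [100.3  73.8] yaw -88.2 rect 98.3 66.8 z 4.4
None px [247. 325.] mid [120.3 -12.8] yaw -88.9 rect 132.6 55.2 z 4.7
None px [279. 340.] mid [  52.1 -115.1] yaw 3.7 rect 195.8 92.9 z 4.6
None px [273. 391.] mid [-101.7  -81.9] yaw -88.9 rect 149.3 97.0 z 4.7
```

```bash
python3 -c "from rig import ticket; print(ticket.close_job())"
```

```text
the job is handed in; nothing more can be done
None
```

I handed in the job after about 57 s of robot time: the spanner lies flat on the bench, the four gauges here (long bar, short bar, tee, square) are pressed home, the lid is down under both catches, and the bottles and tape did not move; there was no fork gauge on the bench.

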